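Load square bottles into a feeder magazine and latch it

ROBOT

A 6-joint arm with a two-finger parallel gripper is mounted at the origin on the work surface. World frame = base frame: x ahead of the robot, y to its left, z up, the work surface at z = 0. Lengths are in m, angles in rad, forces in N, time in s.
With the tool pointing down it reaches from about 0.35 to 0.725 m from the base axis. Payload 6 kg.
Tool frame: the origin (TCP) lies midway between the tips of the shut fingers; the grasp point (between the pads) lies 19 mm behind it; z points along the fingers, y is the line along which they close (so a half turn about z gives the same grasp; the last joint's range is limited). The gripper opens to 85 mm and grips with 20 to 120 N. Pads are 22 mm wide; open, the fingers measure 114 mm over their backs; the gripper's body (76 mm by 85 mm) begins 54 mm behind the grasp point. The pads swing forward as they close: fully open they stand 13 mm farther back than shut.
Start: joints at [-0.994, 0.04, 0.085, 0, -1.615, -0.334], TCP at [0.144, -0.582, 0.231] pointing down, gripper open.
Joint ranges: [-2.56, 2.56], [-1.29, 2.01], [-1.08, 1.49], [-3.29, 1.98], [-2.81, -0.18], [-2.99, 2.99]. Speed limits (rad/s): [2.57, 2.57, 3.01, 3.14, 3.14, 3.14].

INTERFACE

Orientations are given as a 3x3 rotation matrix whose columns are the frame's x, y, z axes.
In Python, from workcell import ctrl gives the robot as it stands.
- The arm moves only by the tool drive_effector, called in YAML: its name, and indented under it one key for each argument. Schema: {"type":"object","properties":{"motion":{"type":"array","items":{"type":"array","items":{"type":"number"},"minItems":7,"maxItems":7},"minItems":1,"maxItems":8},"squeeze":{"type":"number"},"only":{"type":"string"},"quiet":{"type":"boolean"},"lines":{"type":"string"}},"required":["motion"],"additionalProperties":false}. motion is a list of rows, 1 to 8 of them, each of 7 numbers: a rotation vector rx, ry, rz in units of 0.1 rad, then dx, dy, dz in cm, then the finger opening in m; each row is the pose to reach, as a shift and turn from the pose commanded when the call began, along the tool's axes at that moment; what a row does not reach only later rows make up. A row lasts 1/10 s, in which the tool goes at most 0.05 m and 0.15 rad, less where a joint would pass 70% of its speed; a pose out of reach is approached as far as the arm can. The fingers move at their own pace and stop on an object; squeeze is the grip in N (left out, the last holds). Time passes only in rows, so rows that do not move let the fingers close. The tool returns the time, the measured TCP pose, the force, the opening and the grip force at its end. only (a regular expression) keeps the lines of the reply that match it, lines (a string "A,B") keeps lines A to B, and quiet returns only ok. Input that does not fit is refused with a message, and nothing moves.
- ctrl.state(): the state, without advancing time (a new reading comes with each control period).
- ctrl.read_camera(name): name is "scene" or "top" or "wrist"; returns a dict with "frame" (420x560x3 uint8, red, green, blue), "fx", "fy", "cx", "cy" (pixels), "world_from_camera" (4x4, takes a point from camera to world coordinates). Camera axes: x right, y down, z forward; pixel columns grow to the right and rows downward; lengths in m; the calibration is good to about 2 mm. The wrist camera is an equidistant fisheye: a pixel r from the principal point sees the ray r / f radians off the axis. A picture is of the moment at which its call begins. There is no depth.
- ctrl.job_done(): hands the job in; it is judged then, once.
The state is a dict: "t": time; "joint_positions": joint angles; "qvel": joint speeds; "joint_torque": joint torques, N m; "eef_pos": TCP position; "tcp_rot": TCP orientation; "ft_force": force on the tool from outside, world axes, zero at the start; "wrist_torque": the same for the moment, N m; "width": finger opening in m; "grip_force": force on a finger pad.
Only numpy, scipy, OpenCV 4.12 (cv2) and the standard library are available. Lean on these libraries where they do the work, as an engineer would, in place of code of your own. Each camera call takes 0.05 s, during which the arm holds its last target. There are 200 camera calls.

TASK

Load every square white bottle on the bench into the feeder magazine. Lift the magazine's latch bar out of its catch and lay it right back, and stand all the bottles upright in one straight row on the taped lane before the mouth, square to the lane; only when all are lined up, push the row in from behind as one block until the last bottle is past the bar, then swing the bar over and let it drop into its catch behind them. Leave everything else on the bench where it is.

Things in the scene. Friction and masses are not known exactly. Their poses are not given: they have to be found in the camera images.
- magazine: fixed feeder magazine: two aluminium rails on the bench (the bench is the floor between them), a white housing with black top at the far end. Origin: on the bench in the mouth, on the centre line, under the latch bar. +y points inwards (the way to push), x across, z up. Inside width 56 mm; rails 71 mm high, outer faces at x = +-34 mm, from y = 50 mm inwards
- mouth (a point): on the bench on the magazine's centre line at its y = 33 mm, axes as the magazine's: middle of the two guide plates (62 mm high) that flare the mouth from 54 mm wide (y = 52 mm) out to about 76 mm (y = 14 mm). From y = 70 mm lips turn in over the bottles' shoulders, 67 mm up, leaving a 40 mm slot for caps: bottles cannot go in from above
- lane (a point): centre of the taped lane, on the bench at the magazine's y = -160 mm, axes as the magazine's. The lane is only flat tape on the bare bench, no fences: 64 mm wide between its side lines, from y = -10 to -310 mm
- latch (a joint): steel latch bar across the mouth, hinged along the magazine's y at x = -47, z = 40 mm. 0 = level in the catch, blocking the mouth (start); grows as the free (+x) end is lifted up and over towards -x; 1.57 upright; stop at 2.3 rad, where it lies back by its weight. Short of upright it falls shut freely, unless a bottle stands under it. 8 mm thick, 14 mm high, 0.09 kg
- latch_tab (a point): centre of the flat tab at the bar's free end, 122 mm from the pivot: 32 mm along the bar, 26 mm high, 10 mm thick along y; fingers closing along y can pinch it from above and the bar turns between them. Level, it is at magazine x = 75, z = 40 mm. Catch cheeks at x = 45 to 55 mm, pivot cheeks at x = -54 to -40 mm, all within y = +-13 mm, 52 mm high
- backplate (a joint): black backing plate between the rails that the row's front bottle pushes along: 0 to 0.245 m, grows inwards; its bottle side is at magazine y = 12 mm + this value. Starts 0 to 30 mm in, slides with about 1.5 N of friction and stays where it is left
- bottle0: closed white plastic bottle: square body 46 x 46 mm, 62 mm high, and a round grey cap 28 mm across, from 64 to 88 mm up; stands upright on the bench; about 0.16 kg; all alike. Origin: centre of its underside; z up, x and y square to its sides. Three to five of the five are present (None when absent)
- bottle1: closed white plastic bottle: square body 46 x 46 mm, 62 mm high, and a round grey cap 28 mm across, from 64 to 88 mm up; stands upright on the bench; about 0.16 kg; all alike. Origin: centre of its underside; z up, x and y square to its sides. Three to five of the five are present (None when absent)
- bottle2: closed white plastic bottle: square body 46 x 46 mm, 62 mm high, and a round grey cap 28 mm across, from 64 to 88 mm up; stands upright on the bench; about 0.16 kg; all alike. Origin: centre of its underside; z up, x and y square to its sides. Three to five of the five are present (None when absent)
- bottle3: closed white plastic bottle: square body 46 x 46 mm, 62 mm high, and a round grey cap 28 mm across, from 64 to 88 mm up; stands upright on the bench; about 0.16 kg; all alike. Origin: centre of its underside; z up, x and y square to its sides. Three to five of the five are present (None when absent)
- bottle4: closed white plastic bottle: square body 46 x 46 mm, 62 mm high, and a round grey cap 28 mm across, from 64 to 88 mm up; stands upright on the bench; about 0.16 kg; all alike. Origin: centre of its underside; z up, x and y square to its sides. Three to five of the five are present (None when absent)
- meter: a black hand-held meter, 140 x 60 x 26 mm, lying flat; to be left alone. Origin: centre of its underside
- jar: an open clear glass jar, 100 mm across, 130 mm tall; to be left alone. Origin: centre of its underside
- amber: a round amber glass bottle, 68 mm across, 140 mm tall; to be left alone. Origin: centre of its underside
- syringe: a clear plastic syringe, 120 mm long; to be left alone. Origin: centre of its underside
- tape: a roll of tape, 100 mm across, 24 mm high; to be left alone. Origin: centre of its underside

How it is judged:
On the way, in this order (a step that is already met when the one before it is completed fails the run):
1. the latch bar is lifted well back and every bottle stands upright in one row on the taped lane, in line with the mouth (within 20 mm) and square to it (within 0.25 rad), none in the magazine yet (x of bottle0 in the frame of magazine between -0.02 and 0.02 m and (angle between the x axis of bottle0 and the x axis of magazine, either way round below 0.25 rad or angle between the x axis of bottle0 and the y axis of magazine, either way round below 0.25 rad) and y of bottle0 in the frame of magazine between -0.32 and -0.025 m and height (world z) of each of bottle0, bottle1, bottle2, bottle3, bottle4 below 0.01 m and angle between each of bottle0, bottle1, bottle2, bottle3, bottle4's own z axis and vertical below 0.1 rad and x of bottle1 in the frame of magazine between -0.02 and 0.02 m and (angle between the x axis of bottle1 and the x axis of magazine, either way round below 0.25 rad or angle between the x axis of bottle1 and the y axis of magazine, either way round below 0.25 rad) and y of bottle1 in the frame of magazine between -0.32 and -0.025 m and x of bottle2 in the frame of magazine between -0.02 and 0.02 m and (angle between the x axis of bottle2 and the x axis of magazine, either way round below 0.25 rad or angle between the x axis of bottle2 and the y axis of magazine, either way round below 0.25 rad) and y of bottle2 in the frame of magazine between -0.32 and -0.025 m and x of bottle3 in the frame of magazine between -0.02 and 0.02 m and (angle between the x axis of bottle3 and the x axis of magazine, either way round below 0.25 rad or angle between the x axis of bottle3 and the y axis of magazine, either way round below 0.25 rad) and y of bottle3 in the frame of magazine between -0.32 and -0.025 m and x of bottle4 in the frame of magazine between -0.02 and 0.02 m and (angle between the x axis of bottle4 and the x axis of magazine, either way round below 0.25 rad or angle between the x axis of bottle4 and the y axis of magazine, either way round below 0.25 rad) and y of bottle4 in the frame of magazine between -0.32 and -0.025 m and value of joint latch above 1.7 rad), for 0.2 s.
2. every bottle is in the magazine, past the bar (x of bottle0 in the frame of magazine between -0.018 and 0.018 m and y of each of bottle0, bottle1, bottle2, bottle3, bottle4 in the frame of magazine above 0.026 m and height (world z) of each of bottle0, bottle1, bottle2, bottle3, bottle4 below 0.01 m and angle between each of bottle0, bottle1, bottle2, bottle3, bottle4's own z axis and vertical below 0.1 rad and x of bottle1 in the frame of magazine between -0.018 and 0.018 m and x of bottle2 in the frame of magazine between -0.018 and 0.018 m and x of bottle3 in the frame of magazine between -0.018 and 0.018 m and x of bottle4 in the frame of magazine between -0.018 and 0.018 m), for 0.2 s.
At the end, for the whole second after the job is handed in: every bottle stands upright in the magazine, its centre at least 26 mm past the bar's centre line and within 18 mm of the magazine's centre line, at rest, and the latch bar lies in its catch (within 0.06 rad of level) (all of step 2 and value of joint latch below 0.06 rad and linear speed of each of bottle0, bottle1, bottle2, bottle3, bottle4 below 0.02 m/s); the robot touches nothing.
It fails at once if a bottle enters the magazine while another is still away from the row (more than 75 mm off the lane's centre line) (((x of bottle0 in the frame of magazine between -0.03 and 0.03 m and y of bottle0 in the frame of magazine above 0.03 m and height (world z) of bottle0 below 0.03 m) or (x of bottle1 in the frame of magazine between -0.03 and 0.03 m and y of bottle1 in the frame of magazine above 0.03 m and height (world z) of bottle1 below 0.03 m) or (x of bottle2 in the frame of magazine between -0.03 and 0.03 m and y of bottle2 in the frame of magazine above 0.03 m and height (world z) of bottle2 below 0.03 m) or (x of bottle3 in the frame of magazine between -0.03 and 0.03 m and y of bottle3 in the frame of magazine above 0.03 m and height (world z) of bottle3 below 0.03 m) or (x of bottle4 in the frame of magazine between -0.03 and 0.03 m and y of bottle4 in the frame of magazine above 0.03 m and height (world z) of bottle4 below 0.03 m)) and (x of any of bottle0, bottle1, bottle2, bottle3, bottle4 in the frame of magazine above 0.075 m or x of any of bottle0, bottle1, bottle2, bottle3, bottle4 in the frame of magazine below -0.075 m)).
It fails at once if another thing on the bench is moved by more than 30 mm (distance of any of meter, jar, amber, syringe, tape from where it was at the start of the episode above 0.03 m).
Of bottle0, bottle1, bottle2, bottle3, bottle4 only 3 to 5 are there at a start; the rules pass over those that are not, and their reading is None.
At some moment in a run one of bottle0, bottle1, bottle2, bottle3, bottle4 may be knocked a few centimetres aside while the robot is not near it.
It also fails if it takes over 210 s, if anything falls off the work surface, if the arm or the gripper's body presses on something with over 40 N, if the wrist force passes 120 N, or if a joint passes its speed limit or range.

## Working session

There is one attempt and no reset: what is moved stays moved. The work goes in short steps, Python scripts to look and compute and a tool call to move; the robot and the scene stay as the last step left them, time stands still between calls to the robot, and variables do not carry over. Pictures are saved under pics/ and viewed, at most 14 in all, crops included, and the job is handed in when it is done.

```bash
ls; mkdir -p pics
```

Run:
```python
from workcell import ctrl
import cv2
for n in ("scene","top"):
    c=ctrl.read_camera(n); cv2.imwrite(f"pics/{n}0.png",cv2.resize(c["frame"][:,:,::-1],(800,600),interpolation=cv2.INTER_CUBIC))
    print(n,c["fx"],c["fy"],c["cx"],c["cy"],c["world_from_camera"].round(4).tolist())
s=ctrl.state();print(s["eef_pos"],s["tcp_rot"])
```

```text
pics
workcell.py
scene 529.1232047322139 529.1232047322139 276.1655801227067 213.6898506167287 [[0.7834, 0.4656, -0.4117, 1.1361], [0.6214, -0.5757, 0.5315, -0.7539], [0.0105, -0.6722, -0.7403, 1.0838], [0.0, 0.0, 0.0, 1.0]]
top 473.84919959140353 473.84919959140353 278.07558479890105 215.37130239963705 [[0.0134, -0.9824, 0.1865, 0.2952], [-0.9999, -0.0144, -0.0042, -0.0462], [0.0068, -0.1865, -0.9824, 1.5481], [0.0, 0.0, 0.0, 1.0]]
[ 0.14424542 -0.58210601  0.23037996] [[-9.70670353e-01 -2.40413762e-01 -5.37902079e-04]
 [-2.40414313e-01  9.70669175e-01  1.51990306e-03]
 [ 1.56719354e-04  1.60464420e-03 -9.99998700e-01]]
```
View pics/top0.png

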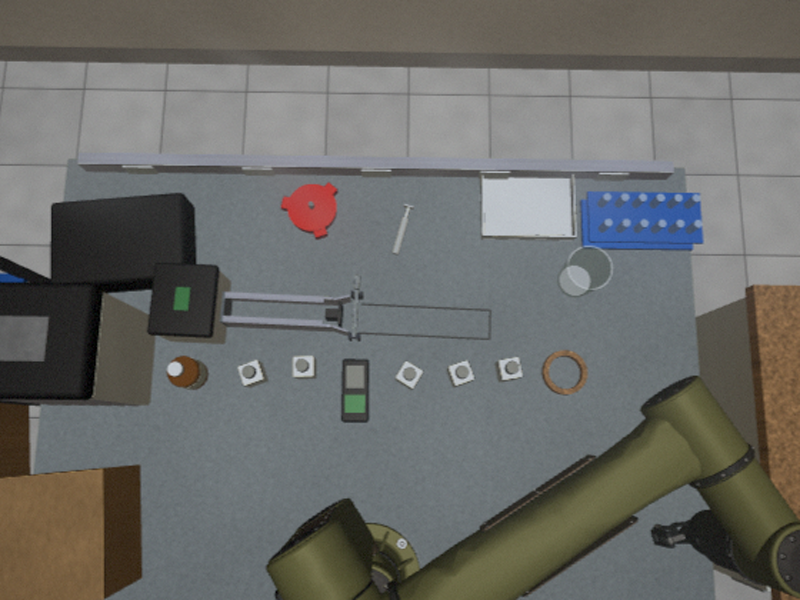

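View pics/scene0.png

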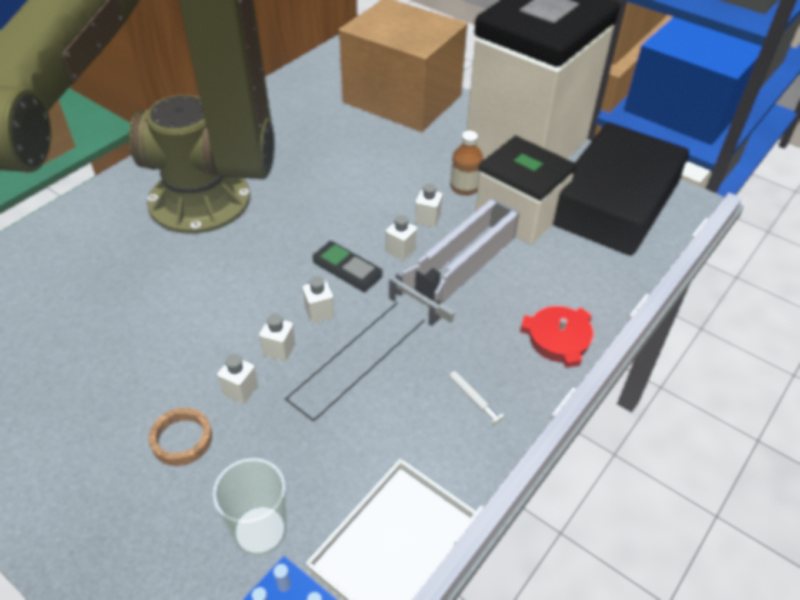

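Create h.py:
```python
from workcell import ctrl
import numpy as np, cv2
def ray(c,u,v):
    M=np.array(c["world_from_camera"]); x=(u-c["cx"])/c["fx"]; y=(v-c["cy"])/c["fy"]
    if c.get("fish"):
        r=np.hypot(x,y); k=np.tan(r)/r if r>1e-9 else 1; d=np.array([x*k,y*k,1])
    else: d=np.array([x,y,1.])
    d=M[:3,:3]@d; return M[:3,3],d/np.linalg.norm(d)
def plane(c,u,v,z):
    o,d=ray(c,u,v); return o+d*(z-o[2])/d[2]
def tri(rs):
    A=sum(np.eye(3)-np.outer(d,d) for o,d in rs); b=sum((np.eye(3)-np.outer(d,d))@o for o,d in rs)
    return np.linalg.solve(A,b)
def pix(c,p):
    M=np.array(c["world_from_camera"]); q=M[:3,:3].T@(np.asarray(p)-M[:3,3]); a=q[:2]/q[2]
    if c.get("fish"):
        r=np.linalg.norm(a); a=a*(np.arctan(r)/r)
    return a[0]*c["fx"]+c["cx"],a[1]*c["fy"]+c["cy"]
def cam(n):
    c=ctrl.read_camera(n); c["fish"]=(n=="wrist"); return c
def crop(c,x0,y0,x1,y1,s,name):
    f=c["frame"][y0:y1,x0:x1,::-1]; cv2.imwrite("pics/"+name,cv2.resize(f,None,fx=s,fy=s,interpolation=cv2.INTER_CUBIC))
```

Run:
```python
from h import *
import pickle
t=cam("top");s=cam("scene");pickle.dump((t,s),open("c0.pkl","wb"))
crop(t,145,185,365,290,3.6,"topc.png"); crop(s,150,125,370,290,3.6,"scenec.png")
```

```text
(no output)
```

View pics/topc.png

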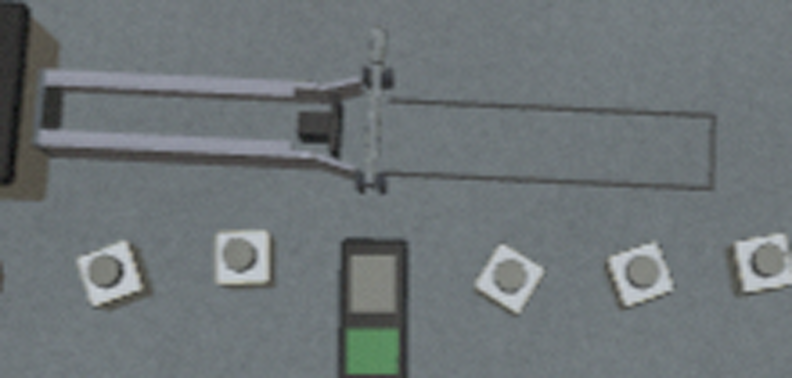

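View pics/scenec.png

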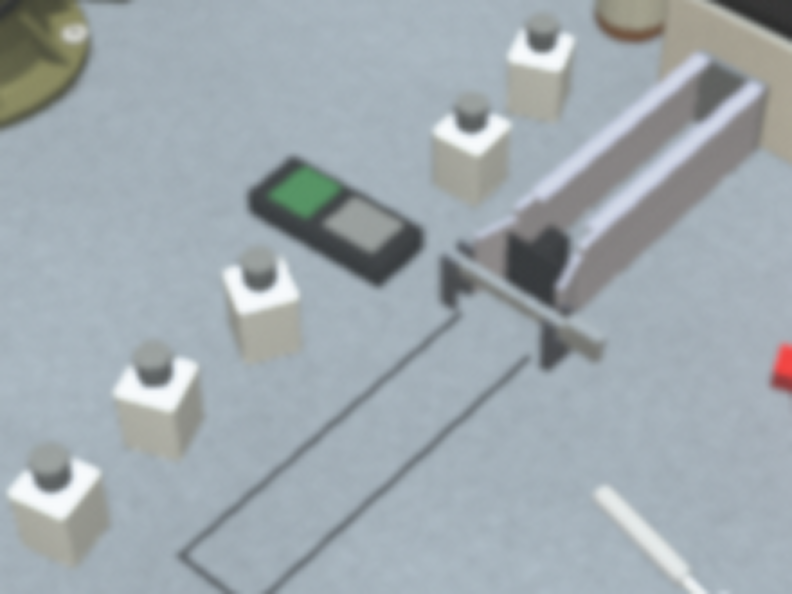

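Run:
```python
from h import *
import pickle
t,s=pickle.load(open("c0.pkl","rb"))
T=lambda u,v:(145+u/3.6-.36,185+v/3.6-.36); S=lambda u,v:(150+u/3.6-.36,125+v/3.6-.36)
L=[plane(t,*T(*p),0) for p in[(714,115),(712,188),(388,100),(386,173)]]
Ls=[plane(s,*S(*p),0) for p in[(182,555),(460,315),(527,357)]]
print("lane top: far+x,far-x,near+x,near-x",np.round(L,4)); print("scene: far-x near-x near+x",np.round(Ls,4))
# latch tab, top & scene
print("tab",tri([ray(t,*T(377,42)),ray(s,*S(596,343))]).round(4))
tt=[(105,271),(239,255),(510,277),(643,271),(767,260)]; ss=[(543,25),(472,104),(258,260),(152,355),(49,458)]
g=t["frame"].min(2); m=(g>175).astype(np.uint8)
n,lab,st,ce=cv2.connectedComponentsWithStats(m)
for a,b in zip(tt,ss):
    p=tri([ray(t,*T(*a)),ray(s,*S(*b))]); 
    u,v=T(*a); i=np.argwhere(lab[int(v)-12:int(v)+13,int(u)-12:int(u)+13]>0)[:,::-1]+[int(u)-12,int(v)-12]
    w=np.array([plane(t,x,y,.062)[:2] for x,y in i])*1000
    r=cv2.minAreaRect(w.astype(np.float32)); print(p.round(4),"rect",np.round(r[0],1),np.round(r[1],1),round(r[2],1), "cap@.088",plane(t,u,v,.088).round(4))
```

```text
lane top: far+x,far-x,near+x,near-x [[ 0.5882 -0.2688  0.    ]
 [ 0.5201 -0.2661  0.    ]
 [ 0.5979  0.0327  0.    ]
 [ 0.5297  0.0329  0.    ]]
scene: far-x near-x near+x [[ 0.5224 -0.2656  0.    ]
 [ 0.5325  0.031   0.    ]
 [ 0.5985  0.0291  0.    ]]
tab [0.6462 0.0438 0.0361]
[0.4296 0.2685 0.0823] rect [428.8 268.8] [42.3 41.1] 21.1 cap@.088 [0.4283 0.2665 0.088 ]
[0.4448 0.1541 0.0824] rect [445.8 153.1] [41.  37.7] 2.1 cap@.088 [0.4436 0.1526 0.088 ]
[ 0.4291 -0.0792  0.082 ] rect [430.1 -79.3] [40.9 42.4] 59.5 cap@.088 [ 0.428  -0.0797  0.088 ]
[ 0.4353 -0.1939  0.0832] rect [ 434.9 -194. ] [42.4 41.9] 19.2 cap@.088 [ 0.4347 -0.1936  0.088 ]
[ 0.446  -0.3013  0.0825] rect [ 446.2 -301.8] [43.2 40.4] 10.2 cap@.088 [ 0.4457 -0.3001  0.088 ]
```

Add to h.py:
```python
def to(p,yaw=None):
    """shift in tool axes and turn about tool z to reach TCP p with tool y at world yaw (mod pi)"""
    s=ctrl.state(); R=np.array(s["tcp_rot"]); d=R.T@(np.asarray(p)-s["eef_pos"])
    msg="t %.1f d %s"%(s["t"],d.round(4))
    if yaw is not None:
        a=np.arctan2(R[1,1],R[0,1]); e=(a-yaw+np.pi/2)%np.pi-np.pi/2
        msg+=" rz %.3f (j6 %.2f)"%(e,s["joint_positions"][5])
    z=-R[:,2]; tilt=np.cross(z,[0,0,1]); msg+=" tilt fix %s |d| %.3f"%((R.T@tilt).round(4),np.linalg.norm(d))
    print(msg)
O=np.array([.565,.044]); PSI=-.0325
def mag(x,y,z):
    c,s=np.cos(PSI),np.sin(PSI); return np.array([O[0]+c*x-s*y,O[1]+s*x+c*y,z])
def inmag(p):
    c,s=np.cos(PSI),np.sin(PSI); d=np.asarray(p)[:2]-O; return np.array([c*d[0]+s*d[1],-s*d[0]+c*d[1]])
```

```bash
python3 -c "
from h import *
to(mag(.05,-.03,.25),np.pi/2+PSI)"
```

```text
t 0.2 d [-0.5989  0.4642 -0.0189] rz 0.275 (j6 -0.33) tilt fix [ 0.0011 -0.0001 -0.    ] |d| 0.758
```

Units first: shifts go in cm and turns go in units of 0.1 rad. So -0.6 m is -60, 0.464 m is 46.4, 0.275 rad is 2.75.

drive_effector:
  motion:
    - [0,0,2.75,-60,46.4,-1.9,0.085]
    - [0,0,2.75,-60,46.4,-1.9,0.085]
    - [0,0,2.75,-60,46.4,-1.9,0.085]
    - [0,0,2.75,-60,46.4,-1.9,0.085]
    - [0,0,2.75,-60,46.4,-1.9,0.085]
    - [0,0,2.75,-60,46.4,-1.9,0.085]
    - [0,0,2.75,-60,46.4,-1.9,0.085]
    - [0,0,2.75,-60,46.4,-1.9,0.085]

```text
t: 1.0
eef_pos: [0.3899, -0.2714, 0.2415]
tcp_rot: [[-0.999, 0.032, 0.001], [0.032, 0.999, 0.0], [-0.001, 0.0, -1.0]]
ft_force: [0.6, -0.3, 0.0]
width: 0.0849
grip_force: 0.0
```

```bash
python3 -c "
from h import *
to(mag(.05,-.03,.25),np.pi/2+PSI)"
```

```text
t 1.0 d [-0.2148  0.2909 -0.0084] rz 0.000 (j6 -1.42) tilt fix [0.     0.0007 0.    ] |d| 0.362
```

drive_effector:
  motion:
    - [0,0,0,-21.5,29.1,-0.8,0.085]
    - [0,0,0,-21.5,29.1,-0.8,0.085]
    - [0,0,0,-21.5,29.1,-0.8,0.085]
    - [0,0,0,-21.5,29.1,-0.8,0.085]
    - [0,0,0,-21.5,29.1,-0.8,0.085]
    - [0,0,0,-21.5,29.1,-0.8,0.085]
    - [0,0,0,-21.5,29.1,-0.8,0.085]
    - [0,0,0,-21.5,29.1,-0.8,0.085]

```text
t: 1.8
eef_pos: [0.6149, 0.0144, 0.2469]
tcp_rot: [[-1.0, 0.029, -0.003], [0.029, 1.0, 0.0], [0.003, -0.0, -1.0]]
ft_force: [-0.7, -0.3, -0.5]
width: 0.0851
grip_force: 0.0
```

```bash
python3 -c "
from h import *
import pickle
to(mag(.05,-.03,.25),np.pi/2+PSI)
c=cam('wrist');pickle.dump(c,open('w1.pkl','wb'));crop(c,0,0,560,420,1.42,'w1.png');print(c['fx'],c['cx'],c['cy'],c['world_from_camera'].round(3),[np.round(pix(c,mag(*p)),0) for p in [(0,0,.04),(.075,0,.04),(-.047,0,.04)]])"
```

```text
t 1.8 d [ 0.0009 -0.0021 -0.0031] rz 0.004 (j6 -1.95) tilt fix [-0.     -0.0031 -0.    ] |d| 0.004
325.19226210127806 278.598009277728 212.30312681721838 [[ 0.03   0.953  0.302  0.537]
 [ 1.    -0.028 -0.008  0.016]
 [ 0.001  0.302 -0.953  0.389]
 [ 0.     0.     0.     1.   ]] [array([305., 138.]), array([304., 205.]), array([306.,  94.])]
```

View pics/w1.png

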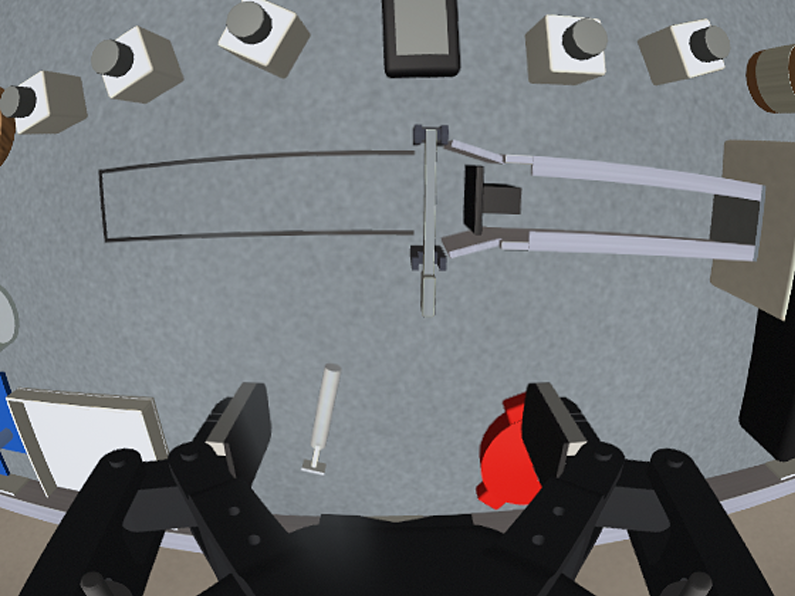

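Run:
```python
from h import *
import pickle
t,s=pickle.load(open("c0.pkl","rb")); w=pickle.load(open("w1.pkl","rb"))
T=lambda u,v:(145+u/3.6-.36,185+v/3.6-.36); S=lambda u,v:(150+u/3.6-.36,125+v/3.6-.36); W=lambda u,v:(u/1.42,v/1.42)
for n,p in dict(fm=(101,171),fp=(106,240),nm=(415,152),np_=(413,232)).items(): print(n,plane(w,*W(*p),0)[:2].round(4))
print("tab ends top z.053",plane(w,*W(430,277),.053).round(4),plane(w,*W(428,316),.053).round(4),"bar pivot end z.047",plane(w,*W(432,128),.047).round(4))
print("tab tri",tri([ray(t,*T(377,47)),ray(s,*S(594,341)),ray(w,*W(429,297))]).round(4))
print("rail ends", plane(w,*W(762,186),.071).round(4),plane(w,*W(755,259),.071).round(4),plane(w,*W(533,158),.071).round(4),plane(w,*W(530,250),.071).round(4))
tt=[(105,271),(239,255),(510,277),(643,271),(767,260)]; ss=[(543,25),(472,104),(258,260),(152,355),(49,458)]; ww=[(709,45),(585,38),(248,22),(112,57),(18,100)]
for a,b,c in zip(tt,ss,ww): print(tri([ray(t,*T(*a)),ray(s,*S(*b)),ray(w,*W(*c))]).round(4), plane(w,*W(*c),.088).round(4))
```

```text
fm [ 0.521  -0.2657]
fp [ 0.5889 -0.2693]
nm [0.5312 0.0327]
np_ [0.5991 0.0294]
tab ends top z.053 [0.6253 0.0398 0.053 ] [0.6564 0.038  0.053 ] bar pivot end z.047 [0.5142 0.0436 0.047 ]
tab tri [0.6439 0.0421 0.038 ]
rail ends [0.5429 0.3331 0.071 ] [0.6081 0.3334 0.071 ] [0.5359 0.1124 0.071 ] [0.6021 0.1115 0.071 ]
[0.4304 0.2681 0.079 ] [0.4364 0.2565 0.088 ]
[0.4457 0.153  0.0814] [0.4494 0.1474 0.088 ]
[ 0.4306 -0.0799  0.0821] [ 0.4352 -0.0786  0.088 ]
[ 0.4357 -0.1934  0.0813] [ 0.4396 -0.1876  0.088 ]
[ 0.4463 -0.3008  0.0801] [ 0.4502 -0.2909  0.088 ]
```

```bash
sed -i 's/^O=.*/O=np.array([.566,.043]); PSI=-.034/' h.py; python3 -c "
from h import *
to(mag(.075,-.001,.022),np.pi/2+PSI)"
```

```text
t 1.9 d [-0.0261  0.0263  0.2248] rz 0.005 (j6 -1.95) tilt fix [-0.0003 -0.0032 -0.    ] |d| 0.228
```

Converted, 0.224 m is 22.4, 0.19 m is 19, 0.005 rad is 0.05.

drive_effector:
  motion:
    - [0,0,0.05,-2.6,2.6,10,0.05]
    - [0,0,0.05,-2.6,2.6,10,0.05]
    - [0,0,0.05,-2.6,2.6,19,0.05]
    - [0,0,0.05,-2.6,2.6,19,0.05]
    - [0,0,0.05,-2.6,2.6,22.4,0.05]
    - [0,0,0.05,-2.6,2.6,22.4,0.05]
    - [0,0,0.05,-2.6,2.6,22.4,0.05]
  squeeze: 20

```text
t: 2.55
eef_pos: [0.6405, 0.035, 0.0265]
tcp_rot: [[-0.999, 0.037, 0.0], [0.037, 0.999, -0.001], [-0.0, -0.001, -1.0]]
ft_force: [0.3, -0.5, 1.8]
width: 0.0502
grip_force: 0.0
```

```bash
python3 -c "
from h import *
to(mag(.075,-.001,.022),np.pi/2+PSI)
for n in ('scene',): c=cam(n);crop(c,190,140,410,300,3.6,'lt.png')"
```

```text
t 2.5 d [-0.0003  0.0045  0.0045] rz -0.003 (j6 -1.97) tilt fix [-0.0009  0.0005 -0.    ] |d| 0.006
```

View pics/lt.png

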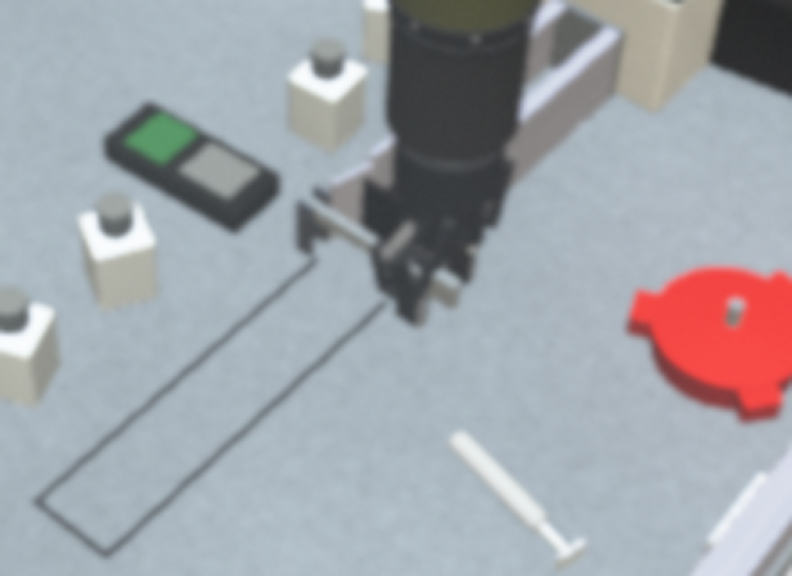

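Converted, 0.002 m is 0.2, 0.001 m is 0.1.

drive_effector:
  motion:
    - [0,0,0,0,0.2,0.1,0.03]
    - [0,0,0,0,0.2,0.1,0]
    - [0,0,0,0,0.2,0.1,0]
    - [0,0,0,0,0.2,0.1,0]
    - [0,0,0,0,0.2,0.1,0]
  squeeze: 25

```text
t: 3.1
eef_pos: [0.6411, 0.0384, 0.0259]
tcp_rot: [[-0.999, 0.036, 0.002], [0.036, 0.999, 0.001], [-0.002, 0.001, -1.0]]
ft_force: [-1.6, 2.4, 6.1]
width: 0.0095
grip_force: 29.4
```

```bash
python3 -c "
from h import *
to(mag(.075,-.001,.022),np.pi/2+PSI)
r=.122
for th in (.25,.5,.75,1,1.25,1.5,1.75,1.9): print(th,round(r*(1-np.cos(th)),3),round(-r*np.sin(th),3))"
```

```text
t 3.1 d [0.0002 0.001  0.0039] rz -0.002 (j6 -1.98) tilt fix [ 0.0009  0.0023 -0.    ] |d| 0.004
0.25 0.004 -0.03
0.5 0.015 -0.058
0.75 0.033 -0.083
1 0.056 -0.103
1.25 0.084 -0.116
1.5 0.113 -0.122
1.75 0.144 -0.12
1.9 0.161 -0.115
```

Converted, 0.161 m is 16.1, 0.144 m is 14.4.

drive_effector:
  motion:
    - [0,0,0,0.4,0,-3,0]
    - [0,0,0,1.5,0,-5.8,0]
    - [0,0,0,3.3,0,-8.3,0]
    - [0,0,0,5.6,0,-10.3,0]
    - [0,0,0,8.4,0,-11.6,0]
    - [0,0,0,11.3,0,-12.2,0]
    - [0,0,0,14.4,0,-12,0]
    - [0,0,0,16.1,0,-11.5,0]

```text
t: 3.9
eef_pos: [0.4792, 0.0441, 0.1406]
tcp_rot: [[-0.999, 0.037, 0.004], [0.037, 0.999, 0.002], [-0.004, 0.002, -1.0]]
ft_force: [2.4, 1.6, 3.7]
width: 0.0096
grip_force: 29.7
```

drive_effector:
  motion:
    - [0,0,0,0.3,0,0.1,0]
    - [0,0,0,0.3,0,0.1,0.02]
    - [0,0,0,0.3,0,0.1,0.03]
    - [0,0,0,0.3,0,0.1,0.03]

```text
t: 4.3
eef_pos: [0.4766, 0.0436, 0.1376]
tcp_rot: [[-0.999, 0.038, -0.002], [0.038, 0.999, -0.001], [0.002, -0.001, -1.0]]
ft_force: [0.1, -0.1, 0.3]
width: 0.03
grip_force: 0.0
```

```bash
python3 -c "
from h import *
to(mag(.075,-.001,.022),np.pi/2+PSI)"
```

```text
t 4.3 d [-0.1646  0.0022  0.1153] rz -0.004 (j6 -2.12) tilt fix [-0.0008 -0.0017  0.    ] |d| 0.201
```

Add to h.py:
```python
def go(p,deg):
    to(p); s=ctrl.state(); R=np.array(s["tcp_rot"]); a=np.arctan2(R[1,1],R[0,1])
    print("rz %.3f j6 %.2f"%((a-np.radians(deg)+np.pi)%(2*np.pi)-np.pi,s["joint_positions"][5]))
```

```bash
python3 -c "
from h import *
go((.4455,.153,.2),182)"
```

```text
t 4.3 d [ 0.0353  0.1081 -0.0624] tilt fix [-0.0008 -0.0017  0.    ] |d| 0.130
rz -1.644 j6 -2.12
```

Converted, 0.108 m is 10.8, -0.062 m is -6.2, -1.15 rad is -11.5.

drive_effector:
  motion:
    - [0,0,-1,0,0,-6,0.03]
    - [0,0,-2.5,0,0,-6.2,0.05]
    - [0,0,-4,3.5,5,-6.2,0.085]
    - [0,0,-5.5,3.5,10.8,-6.2,0.085]
    - [0,0,-7,3.5,10.8,-6.2,0.085]
    - [0,0,-8.5,3.5,10.8,-6.2,0.085]
    - [0,0,-10,3.5,10.8,-6.2,0.085]
    - [0,0,-11.5,3.5,10.8,-6.2,0.085]

```text
t: 5.1
eef_pos: [0.4457, 0.1533, 0.1996]
tcp_rot: [[-0.437, -0.9, -0.002], [-0.9, 0.437, -0.001], [0.002, 0.001, -1.0]]
ft_force: [0.2, 0.1, 0.8]
width: 0.0852
grip_force: 0.0
```

```bash
python3 -c "
from h import *
go((.4455,.153,.2),182)"
```

```text
t 5.1 d [ 0.0003  0.     -0.0004] tilt fix [ 0.0009 -0.0017 -0.    ] |d| 0.001
rz -0.487 j6 -1.21
```

drive_effector:
  motion:
    - [0,0,-1.5,0,0,0,0.085]
    - [0,0,-3,0,0,0,0.085]
    - [0,0,-4.5,0,0,0,0.085]
    - [0,0,-4.87,0,0,0,0.085]
    - [0,0,-4.87,0,0,0,0.085]

```text
t: 5.6
eef_pos: [0.4457, 0.153, 0.1997]
tcp_rot: [[0.029, -1.0, -0.001], [-1.0, -0.029, -0.001], [0.001, 0.001, -1.0]]
ft_force: [0.2, -0.5, -0.2]
width: 0.0851
grip_force: 0.0
```

```bash
python3 -c "
from h import *
import pickle
go((.4455,.153,.024),182)
c=cam('wrist');pickle.dump(c,open('w2.pkl','wb'));crop(c,0,0,560,420,1.42,'w2.png')
print([np.round(np.array(pix(c,p))*1.42,0) for p in [(.4455,.153,.062),(.4455,.153,.088),(.43,.268,.088),(.4302,-.0797,.088)]])"
```

```text
t 5.6 d [-0.0002 -0.      0.1757] tilt fix [ 0.0013 -0.0009 -0.    ] |d| 0.176
rz -0.006 j6 -0.73
[array([396., 285.]), array([396., 297.]), array([414., 459.]), array([434., -92.])]
```

View pics/w2.png

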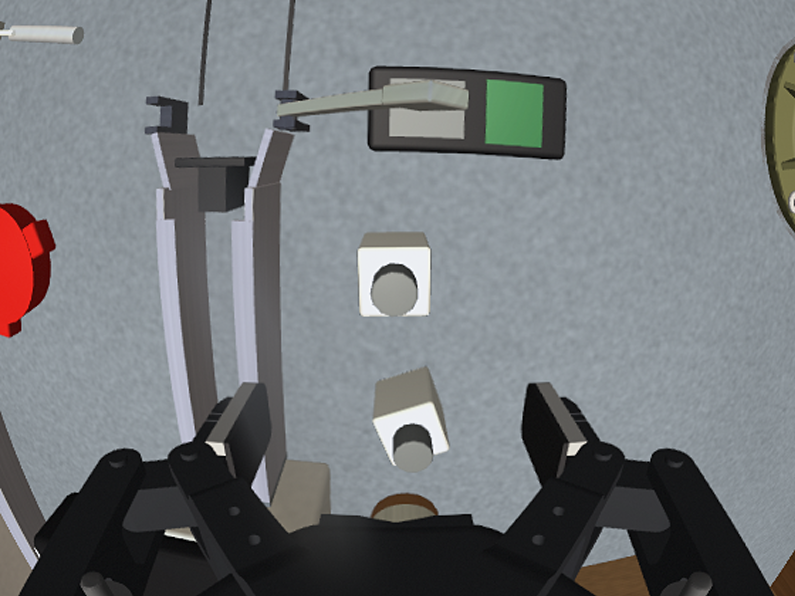

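Converted, 0.175 m is 17.5, 0.15 m is 15.

drive_effector:
  motion:
    - [0,0,0,0,0,5,0.085]
    - [0,0,0,0,0,10,0.085]
    - [0,0,0,0,0,15,0.085]
    - [0,0,0,0,0,17.5,0.085]
    - [0,0,0,0,0,17.5,0.06]
    - [0,0,0,0,0,17.5,0.04]
    - [0,0,0,0,0,17.5,0.04]
    - [0,0,0,0,0,17.5,0.04]
  squeeze: 40

```text
t: 6.45
eef_pos: [0.4469, 0.1541, 0.0278]
tcp_rot: [[0.029, -1.0, 0.004], [-1.0, -0.029, 0.002], [-0.002, -0.004, -1.0]]
ft_force: [-0.3, 1.3, 4.2]
width: 0.0453
grip_force: 42.8
```

```bash
python3 -c "
from h import *
go((.4455,.153,.024),182)"
```

```text
t 6.5 d [0.001  0.0014 0.0038] tilt fix [-0.0036  0.0023 -0.    ] |d| 0.004
rz -0.006 j6 -0.73
```

drive_effector:
  motion:
    - [0,0,0,0,0,-5,0.04]
    - [0,0,0,0,0,-10,0.04]
    - [0,0,0,0,0,-15,0.04]
    - [0,0,0,0,0,-17.5,0.04]
    - [0,0,0,0,0,-17.5,0.04]

```text
t: 6.95
eef_pos: [0.4471, 0.1539, 0.206]
tcp_rot: [[0.029, -1.0, 0.008], [-1.0, -0.029, 0.005], [-0.005, -0.008, -1.0]]
ft_force: [0.4, -0.3, -2.5]
width: 0.0457
grip_force: 42.6
```

```bash
python3 -c "
from h import *
go(mag(0,-.07,.198),180+np.degrees(PSI))"
```

```text
t 7.0 d [ 0.1842 -0.1112  0.008 ] tilt fix [-0.0077  0.0052  0.    ] |d| 0.215
rz 0.063 j6 -0.73
```

Converted, 0.184 m is 18.4, 0.17 m is 17, 0.063 rad is 0.63.

drive_effector:
  motion:
    - [0,0,0.63,5,-3,0,0.04]
    - [0,0,0.63,9,-5.5,0,0.04]
    - [0,0,0.63,13,-8,0,0.04]
    - [0,0,0.63,17,-10,0,0.04]
    - [0,0,0.63,18.4,-11.1,0,0.04]
    - [0,0,0.63,18.4,-11.1,0,0.04]
    - [0,0,0.63,18.4,-11.1,3,0.04]
    - [0,0,0.63,18.4,-11.1,3,0.04]

```text
t: 7.75
eef_pos: [0.5593, -0.0269, 0.1653]
tcp_rot: [[-0.034, -0.999, -0.008], [-0.999, 0.034, 0.001], [-0.0, 0.008, -1.0]]
ft_force: [-0.4, 0.4, -3.5]
width: 0.0453
grip_force: 42.3
```

```bash
python3 -c "
from h import *
go(mag(0,-.07,.028),180+np.degrees(PSI))"
```

```text
t 7.8 d [ 0.     -0.0055  0.1372] tilt fix [0.0081 0.0005 0.    ] |d| 0.137
rz -0.000 j6 -0.34
```

drive_effector:
  motion:
    - [0,0,0,0,0,5,0.04]
    - [0,0,0,0,0,8,0.04]
    - [0,0,0,0,0,8,0.04]
    - [0,0,0,0,0,8,0.04]

```text
t: 8.15
eef_pos: [0.562, -0.0274, 0.0918]
tcp_rot: [[-0.033, -0.999, 0.001], [-0.999, 0.033, -0.001], [0.001, -0.001, -1.0]]
ft_force: [0.1, -0.8, -1.4]
width: 0.0456
grip_force: 42.4
```

```bash
python3 -c "
from h import *
go(mag(0,-.07,.028),180+np.degrees(PSI))"
```

```text
t 8.2 d [-0.0005 -0.0015  0.0638] tilt fix [-0.0007 -0.0009  0.    ] |d| 0.064
rz 0.001 j6 -0.34
```

Converted, 0.064 m is 6.4, 0.055 m is 5.5.

drive_effector:
  motion:
    - [0,0,0,0,-0.15,3.5,0.04]
    - [0,0,0,0,-0.15,5.5,0.04]
    - [0,0,0,0,-0.15,6.4,0.04]
    - [0,0,0,0,-0.15,6.4,0.04]
    - [0,0,0,0,-0.15,6.4,0.04]

```text
t: 8.65
eef_pos: [0.5648, -0.0273, 0.0288]
tcp_rot: [[-0.033, -0.999, 0.004], [-0.999, 0.033, 0.0], [-0.001, -0.004, -1.0]]
ft_force: [0.3, -0.1, -2.2]
width: 0.0455
grip_force: 42.5
```

```bash
python3 -c "
from h import *
go(mag(0,-.07,.028),180+np.degrees(PSI))"
```

```text
t 8.7 d [-0.0003  0.0012  0.0008] tilt fix [-0.0038  0.0005  0.    ] |d| 0.001
rz 0.001 j6 -0.34
```

Converted, -0.172 m is -17.2, -0.14 m is -14.

drive_effector:
  motion:
    - [0,0,0,0,0.1,0.1,0.04]
    - [0,0,0,0,0.1,0.1,0.06]
    - [0,0,0,0,0.1,0.1,0.07]
    - [0,0,0,0,0.1,0.1,0.07]
    - [0,0,0,0,0.1,-4,0.075]
    - [0,0,0,0,0.1,-9,0.085]
    - [0,0,0,0,0.1,-14,0.085]
    - [0,0,0,0,0.1,-17.2,0.085]

```text
t: 9.45
eef_pos: [0.5631, -0.028, 0.2029]
tcp_rot: [[-0.034, -0.999, 0.005], [-0.999, 0.034, 0.0], [-0.0, -0.005, -1.0]]
ft_force: [0.5, -0.9, 1.5]
width: 0.0849
grip_force: 0.0
```

```bash
python3 -c "
from h import *
go((.43,.266,.2),201)"
```

```text
t 9.4 d [-0.2893  0.143   0.0023] tilt fix [-0.0048  0.0002  0.    ] |d| 0.323
rz -0.401 j6 -0.34
```

drive_effector:
  motion:
    - [0,0,-1,-29,14.3,0,0.085]
    - [0,0,-2,-29,14.3,0,0.085]
    - [0,0,-3,-29,14.3,0,0.085]
    - [0,0,-4,-29,14.3,0,0.085]
    - [0,0,-4,-29,14.3,0,0.085]
    - [0,0,-4,-29,14.3,0,0.085]
    - [0,0,-4,-29,14.3,0,0.085]
    - [0,0,-4,-29,14.3,0,0.085]

```text
t: 10.25
eef_pos: [0.4278, 0.2695, 0.198]
tcp_rot: [[0.362, -0.932, -0.001], [-0.932, -0.362, 0.0], [-0.0, 0.0, -1.0]]
ft_force: [0.1, -0.5, 0.0]
width: 0.0849
grip_force: 0.0
```

```bash
python3 -c "
from h import *
import pickle
go((.43,.266,.2),201)
c=cam('wrist');crop(c,0,0,560,420,1.42,'w3.png')
print([np.round(np.array(pix(c,p))*1.42,0) for p in [(.43,.266,.062),(.43,.266,.088)]])
c=cam('top');crop(c,120,180,400,300,2.8,'t3.png')"
```

```text
t 10.2 d [ 0.004  -0.0008 -0.002 ] tilt fix [0.0005 0.0003 0.    ] |d| 0.005
rz 0.004 j6 -0.59
[array([394., 279.]), array([394., 291.])]
```

View pics/w3.png

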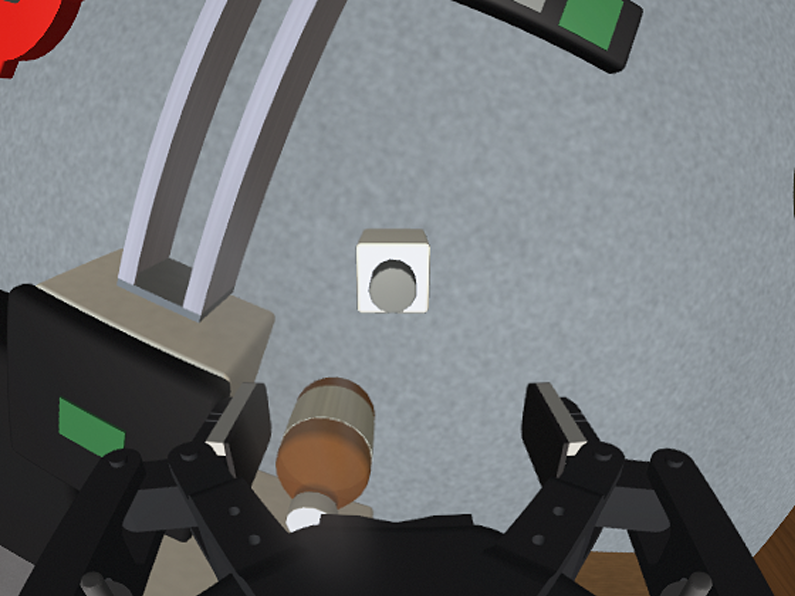

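Converted, 0.172 m is 17.2, 0.15 m is 15.

drive_effector:
  motion:
    - [0,0,0,0.6,0,5,0.085]
    - [0,0,0,0.6,0,10,0.085]
    - [0,0,0,0.6,0,15,0.085]
    - [0,0,0,0.6,0,17.2,0.085]
    - [0,0,0,0.6,0,17.2,0.06]
    - [0,0,0,0.6,0,17.2,0.04]
    - [0,0,0,0.6,0,17.2,0.04]
    - [0,0,0,0.6,0,17.2,0.04]
  squeeze: 40

```text
t: 11.15
eef_pos: [0.4327, 0.2623, 0.0289]
tcp_rot: [[0.358, -0.934, 0.003], [-0.934, -0.358, 0.003], [-0.001, -0.004, -1.0]]
ft_force: [0.6, -0.2, 4.2]
width: 0.0458
grip_force: 42.1
```

drive_effector:
  motion:
    - [0,0,0,0,0,-5,0.04]
    - [0,0,0,0,0,-10,0.04]
    - [0,0,0,0,0,-15,0.04]
    - [0,0,0,0,0,-17.5,0.04]
    - [0,0,0,0,0,-17.5,0.04]

```text
t: 11.65
eef_pos: [0.4328, 0.2626, 0.2073]
tcp_rot: [[0.358, -0.934, 0.007], [-0.934, -0.358, 0.007], [-0.004, -0.009, -1.0]]
ft_force: [-0.3, 0.7, -1.6]
width: 0.045
grip_force: 42.6
```

```bash
python3 -c "
from h import *
go(mag(0,-.12,.198),180+np.degrees(PSI))"
```

```text
t 11.7 d [0.3633 0.001  0.0078] tilt fix [-0.0086  0.004   0.    ] |d| 0.363
rz 0.400 j6 -0.58
```

View pics/t3.png

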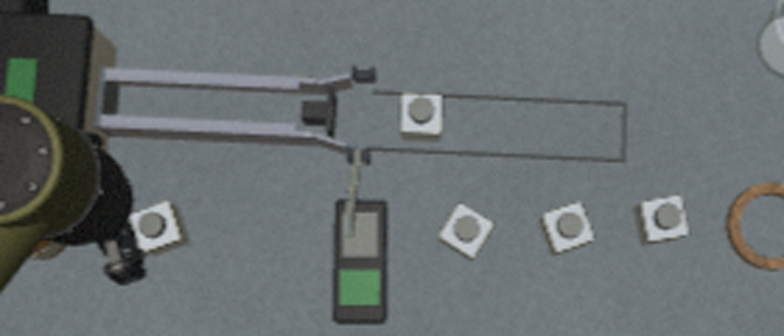

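Units first: shifts go in cm and turns go in units of 0.1 rad. So 0.2 m is 20, 0.363 m is 36.3, 0.2 rad is 2.

drive_effector:
  motion:
    - [0,0,1,5,0,0,0.04]
    - [0,0,2,10,0,0,0.04]
    - [0,0,3,15,0,0,0.04]
    - [0,0,4,20,0,0,0.04]
    - [0,0,4,25,0,0,0.04]
    - [0,0,4,30,0,0,0.04]
    - [0,0,4,35,0,0,0.04]
    - [0,0,4,36.3,0.1,0,0.04]

```text
t: 12.45
eef_pos: [0.5604, -0.0818, 0.1998]
tcp_rot: [[-0.038, -0.999, -0.002], [-0.999, 0.038, -0.0], [0.001, 0.002, -1.0]]
ft_force: [-0.4, 0.9, -2.6]
width: 0.0454
grip_force: 42.4
```

drive_effector:
  motion:
    - [0,0,0,0,0,0,0.04]
    - [0,0,0,0,0,5,0.04]
    - [0,0,0,0,0,9,0.04]
    - [0,0,0,0,0,11,0.04]
    - [0,0,0,0,0,11,0.04]
    - [0,0,0,0,0,11,0.04]

```text
t: 13.05
eef_pos: [0.56, -0.0766, 0.0909]
tcp_rot: [[-0.033, -0.999, -0.0], [-0.999, 0.033, 0.001], [-0.001, 0.0, -1.0]]
ft_force: [-0.2, 0.7, -1.8]
width: 0.0456
grip_force: 44.5
```

```bash
python3 -c "
from h import *
go(mag(0,-.12,.028),180+np.degrees(PSI))"
```

```text
t 13.1 d [ 0.0003 -0.002   0.0629] tilt fix [ 0.0004  0.0007 -0.    ] |d| 0.063
rz 0.001 j6 -0.25
```

Converted, 0.063 m is 6.3, 0.055 m is 5.5.

drive_effector:
  motion:
    - [0,0,0,0.5,-0.15,0,0.04]
    - [0,0,0,0.5,-0.15,3.5,0.04]
    - [0,0,0,0.5,-0.15,5.5,0.04]
    - [0,0,0,0.5,-0.15,6.3,0.04]
    - [0,0,0,0.5,-0.15,6.3,0.04]
    - [0,0,0,0.5,-0.15,6.3,0.04]

```text
t: 13.65
eef_pos: [0.5623, -0.0826, 0.029]
tcp_rot: [[-0.034, -0.999, 0.001], [-0.999, 0.034, 0.0], [-0.0, -0.001, -1.0]]
ft_force: [1.0, 0.2, -2.4]
width: 0.0453
grip_force: 44.6
```

```bash
python3 -c "
from h import *
go(mag(0,-.12,.028),180+np.degrees(PSI))"
```

```text
t 13.7 d [-0.0057  0.0005  0.001 ] tilt fix [-0.0014  0.0004  0.    ] |d| 0.006
rz 0.000 j6 -0.24
```

Release, rise, go towards C (edges at about 54°, so 144°).

drive_effector:
  motion:
    - [0,0,0,0,0,0.1,0.04]
    - [0,0,0,0,0,0.1,0.06]
    - [0,0,0,0,0,0.1,0.07]
    - [0,0,0,0,0,0.1,0.07]
    - [0,0,0,0,0,-4,0.075]
    - [0,0,0,0,0,-9,0.085]
    - [0,0,0,0,0,-14,0.085]
    - [0,0,0,0,0,-17.2,0.085]

```text
t: 14.45
eef_pos: [0.5625, -0.0833, 0.205]
tcp_rot: [[-0.034, -0.999, 0.005], [-0.999, 0.034, -0.0], [0.0, -0.005, -1.0]]
ft_force: [-0.1, -0.4, -0.2]
width: 0.0852
grip_force: 0.0
```

```bash
python3 -c "
from h import *
go((.4302,-.0797,.2),146)"
```

```text
t 14.4 d [0.0009 0.1324 0.0043] tilt fix [-0.0051 -0.0002  0.    ] |d| 0.132
rz 0.559 j6 -0.24
```

Converted, 0.132 m is 13.2, 0.1 m is 10, 0.559 rad is 5.59.

drive_effector:
  motion:
    - [0,0,1.4,0,5,0,0.085]
    - [0,0,2.8,0,10,0,0.085]
    - [0,0,4.2,0.1,13.2,0,0.085]
    - [0,0,5.59,0.1,13.2,0,0.085]
    - [0,0,5.59,0.1,13.2,0,0.085]
    - [0,0,5.59,0.1,13.2,0,0.085]

```text
t: 15.05
eef_pos: [0.4299, -0.0794, 0.2003]
tcp_rot: [[-0.556, -0.831, 0.0], [-0.831, 0.556, 0.0], [-0.0, -0.0, -1.0]]
ft_force: [-1.2, -0.1, 0.3]
width: 0.0845
grip_force: 0.0
```

```bash
python3 -c "
from h import *
go((.4302,-.0797,.2),146)
c=cam('wrist');crop(c,0,0,560,420,1.42,'w4.png')
print([np.round(np.array(pix(c,p))*1.42,0) for p in [(.4302,-.0797,.062),(.4302,-.0797,.088)]])"
```

```text
t 15.1 d [ 0.     -0.0004  0.0003] tilt fix [-0.0001  0.0002  0.    ] |d| 0.001
rz 0.004 j6 -0.87
[array([395., 284.]), array([395., 296.])]
```

View pics/w4.png

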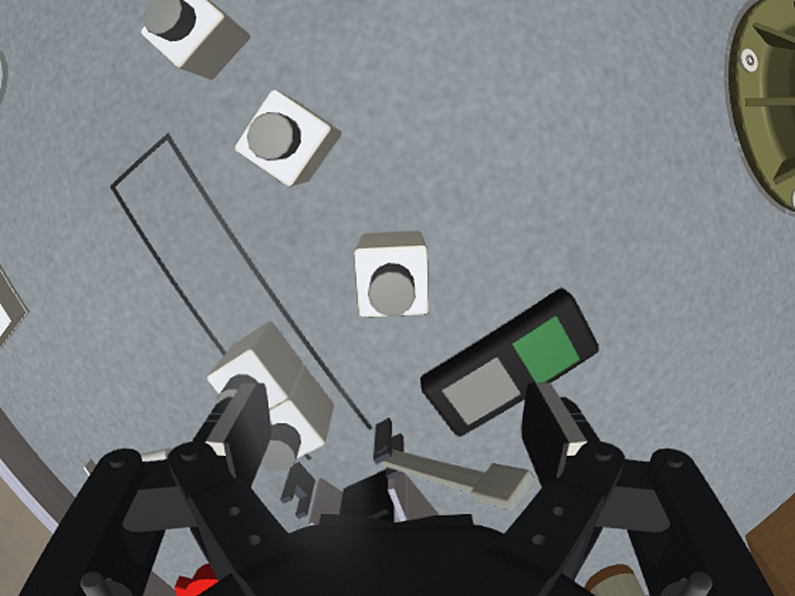

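drive_effector:
  motion:
    - [0,0,0,0.2,-0.2,5,0.085]
    - [0,0,0,0.2,-0.2,10,0.085]
    - [0,0,0,0.2,-0.2,15,0.085]
    - [0,0,0,0.2,-0.2,17.3,0.085]
    - [0,0,0,0.2,-0.2,17.3,0.06]
    - [0,0,0,0.2,-0.2,17.3,0.04]
    - [0,0,0,0.2,-0.2,17.3,0.04]
    - [0,0,0,0.2,-0.2,17.3,0.04]
  squeeze: 40

```text
t: 15.9
eef_pos: [0.4319, -0.082, 0.0296]
tcp_rot: [[-0.558, -0.83, 0.004], [-0.83, 0.558, 0.0], [-0.003, -0.003, -1.0]]
ft_force: [0.1, 0.4, 2.9]
width: 0.046
grip_force: 40.9
```

drive_effector:
  motion:
    - [0,0,0,0,0,-5,0.04]
    - [0,0,0,0,0,-10,0.04]
    - [0,0,0,0,0,-15,0.04]
    - [0,0,0,0,0,-17.5,0.04]
    - [0,0,0,0,0,-17.5,0.04]

```text
t: 16.4
eef_pos: [0.4321, -0.0822, 0.2079]
tcp_rot: [[-0.559, -0.829, 0.009], [-0.829, 0.559, 0.001], [-0.006, -0.007, -1.0]]
ft_force: [0.4, 0.3, -1.1]
width: 0.0459
grip_force: 41.6
```

```bash
python3 -c "
from h import *
go(mag(0,-.175,.198),180+np.degrees(PSI))"
```

```text
t 16.4 d [-0.0302 -0.1338  0.011 ] tilt fix [-0.0069  0.0061 -0.    ] |d| 0.138
rz -0.559 j6 -0.87
```

Converted, -0.134 m is -13.4, 0.11 m is 11, -0.56 rad is -5.6.

drive_effector:
  motion:
    - [0,0,-1.4,-1,-5,0,0.04]
    - [0,0,-2.8,-2,-10,0,0.04]
    - [0,0,-4.2,-3,-13.4,0,0.04]
    - [0,0,-5.6,-3,-13.4,0,0.04]
    - [0,0,-5.6,-3,-13.4,3,0.04]
    - [0,0,-5.6,-3,-13.4,8,0.04]
    - [0,0,-5.6,-3,-13.4,11,0.04]
    - [0,0,-5.6,-3,-13.4,11,0.04]

```text
t: 17.2
eef_pos: [0.5545, -0.1317, 0.0859]
tcp_rot: [[-0.033, -0.999, -0.011], [-0.999, 0.033, 0.001], [-0.001, 0.011, -1.0]]
ft_force: [-0.1, -0.7, -2.3]
width: 0.0459
grip_force: 41.5
```

drive_effector:
  motion:
    - [0,0,0,0,0,0,0.04]
    - [0,0,0,0,0,0,0.04]

```text
t: 17.4
eef_pos: [0.5595, -0.1324, 0.0952]
tcp_rot: [[-0.033, -0.999, 0.004], [-0.999, 0.033, -0.001], [0.0, -0.004, -1.0]]
ft_force: [-1.6, 0.4, 0.5]
width: 0.0461
grip_force: 41.6
```

```bash
python3 -c "
from h import *
go(mag(0,-.175,.029),180+np.degrees(PSI))"
```

```text
t 17.4 d [-0.0005 -0.0002  0.0662] tilt fix [-0.0041 -0.0004 -0.    ] |d| 0.066
rz 0.001 j6 -0.15
```

Converted, 0.064 m is 6.4, 0.055 m is 5.5.

drive_effector:
  motion:
    - [0,0,0,0,0,3.5,0.04]
    - [0,0,0,0,0,5.5,0.04]
    - [0,0,0,0,0,6.4,0.04]
    - [0,0,0,0,0,6.4,0.04]
    - [0,0,0,0,0,6.4,0.04]

```text
t: 17.9
eef_pos: [0.5595, -0.1322, 0.0305]
tcp_rot: [[-0.033, -0.999, 0.003], [-0.999, 0.033, -0.0], [0.0, -0.003, -1.0]]
ft_force: [-0.3, 0.3, -1.6]
width: 0.0459
grip_force: 40.6
```

```bash
python3 -c "
from h import *
go(mag(0,-.175,.029),180+np.degrees(PSI))"
```

```text
t 17.9 d [-0.0003 -0.0005  0.0015] tilt fix [-0.0035 -0.0001  0.    ] |d| 0.002
rz 0.001 j6 -0.15
```

drive_effector:
  motion:
    - [0,0,0,0,0,0.1,0.04]
    - [0,0,0,0,0,0.1,0.06]
    - [0,0,0,0,0,0.1,0.07]
    - [0,0,0,0,0,0.1,0.07]
    - [0,0,0,0,0,-4,0.075]
    - [0,0,0,0,0,-9,0.085]
    - [0,0,0,0,0,-14,0.085]
    - [0,0,0,0,0,-17.2,0.085]

```text
t: 18.7
eef_pos: [0.5589, -0.1327, 0.2049]
tcp_rot: [[-0.033, -0.999, 0.005], [-0.999, 0.033, -0.001], [0.001, -0.005, -1.0]]
ft_force: [-0.6, 0.4, 0.2]
width: 0.0849
grip_force: 0.0
```

```bash
python3 -c "
from h import *
go((.4353,-.1938,.2),199)"
```

```text
t 18.7 d [0.0652 0.1215 0.0044] tilt fix [-0.0049 -0.0006  0.    ] |d| 0.138
rz -0.365 j6 -0.15
```

Add to h.py:
```python
def tops(c,z=.062,th=200,only=None):
    """centre (mm) and edge angle of each white bottle top, from brightness"""
    g=c["frame"].min(2); n,lab,st,ce=cv2.connectedComponentsWithStats((g>th).astype(np.uint8)); out=[]
    for i in range(1,n):
        if st[i,4]<60: continue
        w=np.array([plane(c,x,y,z)[:2] for y,x in np.argwhere(lab==i)])*1000
        r=cv2.minAreaRect(w.astype(np.float32))
        if 34<min(r[1]) and max(r[1])<60: out.append((np.round(r[0],1),np.round(r[1],1),round(r[2],1),inmag(np.array(r[0])/1000).round(4)))
    return out
```

```text
(no output)
```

drive_effector:
  motion:
    - [0,0,-1.4,2,5,0,0.085]
    - [0,0,-2.8,5,10,0,0.085]
    - [0,0,-3.65,6.5,12.15,0,0.085]
    - [0,0,-3.65,6.5,12.15,0,0.085]
    - [0,0,-3.65,6.5,12.15,0,0.085]
    - [0,0,-3.65,6.5,12.15,0,0.085]

```text
t: 19.3
eef_pos: [0.4349, -0.1929, 0.2001]
tcp_rot: [[0.326, -0.946, -0.0], [-0.946, -0.326, 0.0], [-0.0, 0.0, -1.0]]
ft_force: [0.0, 0.5, -0.3]
width: 0.0851
grip_force: 0.0
```

```bash
python3 -c "
from h import *
go((.4353,-.1938,.2),199)
for n in ('wrist','top','scene'):
  c=cam(n); print(n,*tops(c,th=200 if n=='wrist' else 175),sep='\n')"
```

```text
t 19.3 d [ 0.001  -0.0001  0.0001] tilt fix [ 0.0001  0.0003 -0.    ] |d| 0.001
rz 0.000 j6 0.32
wrist
(array([ 447.8, -304.7]), array([43.9, 43.7]), 11.0, array([-0.1063, -0.3515]))
(array([ 437.1, -196.6]), array([43.7, 44.4]), 20.1, array([-0.1206, -0.2438]))
(array([ 559.3, -133.3]), array([43.6, 43.5]), 0.4, array([-0.0007, -0.1764]))
(array([562.1, -76.7]), array([43.6, 43.8]), 88.1, array([ 1.000e-04, -1.197e-01]))
(array([563.8, -35.1]), array([36.8, 43.3]), 85.4, array([ 0.0005, -0.0781]))
top
scene
(array([371.9, 501.6]), array([40. , 39.1]), 39.3, array([-0.2096,  0.4518]))
(array([831.9, 699.9]), array([53.4, 55. ]), 0.9, array([0.2434, 0.6656]))
(array([360.9, 208.2]), array([57.6, 35.8]), 54.8, array([-0.2106,  0.1582]))
(array([ 447.9, -304.2]), array([54. , 59.1]), 4.7, array([-0.1063, -0.351 ]))
```

Converted, 0.173 m is 17.3, 0.15 m is 15, -0.017 rad is -0.17.

drive_effector:
  motion:
    - [0,0,-0.17,0.4,-0.1,5,0.085]
    - [0,0,-0.17,0.4,-0.1,10,0.085]
    - [0,0,-0.17,0.4,-0.1,15,0.085]
    - [0,0,-0.17,0.4,-0.1,17.3,0.085]
    - [0,0,-0.17,0.4,-0.1,17.3,0.06]
    - [0,0,-0.17,0.4,-0.1,17.3,0.04]
    - [0,0,-0.17,0.4,-0.1,17.3,0.04]
    - [0,0,-0.17,0.4,-0.1,17.3,0.04]
  squeeze: 40

```text
t: 20.25
eef_pos: [0.4385, -0.1968, 0.0297]
tcp_rot: [[0.342, -0.94, 0.004], [-0.94, -0.342, -0.001], [0.002, -0.004, -1.0]]
ft_force: [-0.2, 0.6, 4.4]
width: 0.0457
grip_force: 43.1
```

drive_effector:
  motion:
    - [0,0,0,0,0,-5,0.04]
    - [0,0,0,0,0,-10,0.04]
    - [0,0,0,0,0,-15,0.04]
    - [0,0,0,0,0,-17.5,0.04]
    - [0,0,0,0,0,-17.5,0.04]

```text
t: 20.75
eef_pos: [0.4386, -0.1972, 0.2082]
tcp_rot: [[0.342, -0.94, 0.01], [-0.94, -0.342, -0.001], [0.005, -0.008, -1.0]]
ft_force: [-0.2, 0.2, -1.3]
width: 0.0453
grip_force: 42.6
```

```bash
python3 -c "
from h import *
go(mag(0,-.227,.198),180+np.degrees(PSI))"
```

```text
t 20.8 d [ 0.0284 -0.1169  0.0114] tilt fix [-0.0085 -0.0046  0.    ] |d| 0.121
rz 0.383 j6 0.35
```

Converted, -0.117 m is -11.7, 0.11 m is 11, 0.383 rad is 3.83.

drive_effector:
  motion:
    - [0,0,1.4,1,-5,0,0.04]
    - [0,0,2.8,2,-10,0,0.04]
    - [0,0,3.83,2.8,-11.7,0,0.04]
    - [0,0,3.83,2.8,-11.7,0,0.04]
    - [0,0,3.83,2.8,-11.7,5,0.04]
    - [0,0,3.83,2.8,-11.7,10,0.04]
    - [0,0,3.83,2.8,-11.7,11,0.04]
    - [0,0,3.83,2.8,-11.7,11,0.04]

```text
t: 21.55
eef_pos: [0.5549, -0.1831, 0.091]
tcp_rot: [[-0.034, -0.999, -0.004], [-0.999, 0.034, -0.0], [0.0, 0.004, -1.0]]
ft_force: [-0.2, 0.5, 0.0]
width: 0.0454
grip_force: 42.4
```

drive_effector:
  motion:
    - [0,0,0,0,0,0,0.04]
    - [0,0,0,0,0,0,0.04]
    - [0,0,0,0,0,0,0.04]

```text
t: 21.85
eef_pos: [0.5575, -0.1831, 0.0948]
tcp_rot: [[-0.034, -0.999, 0.004], [-0.999, 0.034, -0.0], [0.0, -0.004, -1.0]]
ft_force: [-0.3, 0.3, -0.9]
width: 0.0456
grip_force: 42.4
```

```bash
python3 -c "
from h import *
go(mag(0,-.227,.029),180+np.degrees(PSI))"
```

```text
t 21.9 d [ 0.0008 -0.0006  0.0658] tilt fix [-0.0039 -0.0001  0.    ] |d| 0.066
rz 0.000 j6 -0.06
```

drive_effector:
  motion:
    - [0,0,0,0.1,0,3.5,0.04]
    - [0,0,0,0.1,0,5.5,0.04]
    - [0,0,0,0.1,0,6.5,0.04]
    - [0,0,0,0.1,0,6.5,0.04]
    - [0,0,0,0.1,0,6.5,0.04]

```text
t: 22.35
eef_pos: [0.5571, -0.184, 0.0295]
tcp_rot: [[-0.033, -0.999, 0.002], [-0.999, 0.033, -0.001], [0.0, -0.002, -1.0]]
ft_force: [-3.9, 2.0, 7.2]
width: 0.0456
grip_force: 43.7
```

drive_effector:
  motion:
    - [0,0,0,0,0,0.1,0.04]
    - [0,0,0,0,0,0.1,0.06]
    - [0,0,0,0,0,0.1,0.07]
    - [0,0,0,0,0,0.1,0.07]
    - [0,0,0,0,0,-4,0.075]
    - [0,0,0,0,0,-9,0.085]
    - [0,0,0,0,0,-14,0.085]
    - [0,0,0,0,0,-17.2,0.085]

```text
t: 23.15
eef_pos: [0.5571, -0.1845, 0.2039]
tcp_rot: [[-0.034, -0.999, 0.005], [-0.999, 0.034, -0.001], [0.001, -0.005, -1.0]]
ft_force: [0.3, -0.5, 1.6]
width: 0.0849
grip_force: 0.0
```

```bash
python3 -c "
from h import *
go((.4478,-.304,.2),191)"
```

```text
t 23.1 d [0.1231 0.1051 0.0035] tilt fix [-0.0049 -0.0011  0.    ] |d| 0.162
rz -0.226 j6 -0.06
```

Converted, 0.123 m is 12.3, 0.105 m is 10.5, -0.226 rad is -2.26.

drive_effector:
  motion:
    - [0,0,-1,4,3,0,0.085]
    - [0,0,-2.26,8,7,0,0.085]
    - [0,0,-2.26,12.3,10.5,0,0.085]
    - [0,0,-2.26,12.3,10.5,0,0.085]
    - [0,0,-2.26,12.3,10.5,0,0.085]
    - [0,0,-2.26,12.3,10.5,0,0.085]

```text
t: 23.75
eef_pos: [0.4475, -0.3031, 0.1991]
tcp_rot: [[0.19, -0.982, 0.0], [-0.982, -0.19, 0.0], [-0.0, -0.0, -1.0]]
ft_force: [0.2, 0.6, 0.0]
width: 0.0851
grip_force: 0.0
```

```bash
python3 -c "
from h import *
go((.4478,-.304,.2),191)
c=cam('wrist'); print(*tops(c),sep='\n')"
```

```text
t 23.8 d [ 0.0009 -0.0002 -0.0009] tilt fix [-0.0002  0.0002 -0.    ] |d| 0.001
rz -0.001 j6 0.42
(array([ 448. , -305.4]), array([43.9, 43.5]), 10.9, array([-0.1061, -0.3522]))
```

Converted, 0.05 m is 5, 0.002 m is 0.2.

drive_effector:
  motion:
    - [0,0,0,0.2,0,5,0.085]
    - [0,0,0,0.2,0,10,0.085]
    - [0,0,0,0.2,0,15,0.085]
    - [0,0,0,0.2,0,17.2,0.085]
    - [0,0,0,0.2,0,17.2,0.06]
    - [0,0,0,0.2,0,17.2,0.04]
    - [0,0,0,0.2,0,17.2,0.04]
    - [0,0,0,0.2,0,17.2,0.04]
  squeeze: 40

```text
t: 24.6
eef_pos: [0.4493, -0.3056, 0.0299]
tcp_rot: [[0.191, -0.981, 0.004], [-0.982, -0.191, -0.002], [0.002, -0.004, -1.0]]
ft_force: [0.3, 1.1, 4.1]
width: 0.0457
grip_force: 43.2
```

drive_effector:
  motion:
    - [0,0,0,0,0,-5,0.04]
    - [0,0,0,0,0,-10,0.04]
    - [0,0,0,0,0,-15,0.04]
    - [0,0,0,0,0,-17.5,0.04]
    - [0,0,0,0,0,-17.5,0.04]

```text
t: 25.1
eef_pos: [0.4492, -0.3062, 0.2087]
tcp_rot: [[0.191, -0.982, 0.009], [-0.982, -0.191, -0.004], [0.005, -0.008, -1.0]]
ft_force: [0.2, 0.6, -1.6]
width: 0.0453
grip_force: 42.7
```

```bash
python3 -c "
from h import *
go(mag(0,-.278,.198),180+np.degrees(PSI))"
```

```text
t 25.1 d [-0.0497 -0.1189  0.0114] tilt fix [-0.0085 -0.0054 -0.    ] |d| 0.129
rz 0.226 j6 0.42
```

Converted, -0.119 m is -11.9, 0.11 m is 11, 0.226 rad is 2.26.

drive_effector:
  motion:
    - [0,0,1,-2,-4.5,0,0.04]
    - [0,0,2.26,-4,-9,0,0.04]
    - [0,0,2.26,-5,-11.9,0,0.04]
    - [0,0,2.26,-5,-11.9,0,0.04]
    - [0,0,2.26,-5,-11.9,5,0.04]
    - [0,0,2.26,-5,-11.9,10,0.04]
    - [0,0,2.26,-5,-11.9,11,0.04]
    - [0,0,2.26,-5,-11.9,11,0.04]

```text
t: 25.9
eef_pos: [0.5534, -0.2337, 0.0907]
tcp_rot: [[-0.034, -0.999, -0.004], [-0.999, 0.034, 0.0], [0.0, 0.004, -1.0]]
ft_force: [0.5, -0.4, -0.3]
width: 0.0453
grip_force: 42.5
```

drive_effector:
  motion:
    - [0,0,0,0,0,0,0.04]
    - [0,0,0,0,0,0,0.04]
    - [0,0,0,0,0,0,0.04]

```text
t: 26.2
eef_pos: [0.5559, -0.2338, 0.0948]
tcp_rot: [[-0.034, -0.999, 0.004], [-0.999, 0.034, -0.001], [0.0, -0.004, -1.0]]
ft_force: [-1.4, -0.5, -1.5]
width: 0.0456
grip_force: 42.5
```

```bash
python3 -c "
from h import *
go(mag(0,-.278,.029),180+np.degrees(PSI))"
```

```text
t 26.2 d [ 0.001  -0.0004  0.0658] tilt fix [-0.0038 -0.0005  0.    ] |d| 0.066
rz -0.000 j6 0.03
```

drive_effector:
  motion:
    - [0,0,0,0.1,0,3.5,0.04]
    - [0,0,0,0.1,0,5.5,0.04]
    - [0,0,0,0.1,0,6.5,0.04]
    - [0,0,0,0.1,0,6.5,0.04]
    - [0,0,0,0.1,0,6.5,0.04]

```text
t: 26.7
eef_pos: [0.5556, -0.2346, 0.0296]
tcp_rot: [[-0.034, -0.999, 0.002], [-0.999, 0.034, -0.001], [0.001, -0.002, -1.0]]
ft_force: [-2.9, 2.6, 5.8]
width: 0.0456
grip_force: 43.9
```

drive_effector:
  motion:
    - [0,0,0,0,0,0.1,0.04]
    - [0,0,0,0,0,0.1,0.06]
    - [0,0,0,0,0,0.1,0.07]
    - [0,0,0,0,0,0.1,0.07]
    - [0,0,0,0,0,-4,0.075]
    - [0,0,0,0,0,-9,0.085]
    - [0,0,0,0,0,-14,0.085]
    - [0,0,0,0,0,-17.2,0.085]

```text
t: 27.5
eef_pos: [0.5555, -0.2352, 0.204]
tcp_rot: [[-0.034, -0.999, 0.005], [-0.999, 0.034, -0.002], [0.002, -0.005, -1.0]]
ft_force: [1.0, 0.8, 0.3]
width: 0.0855
grip_force: 0.0
```

```bash
python3 -c "
from h import *
go(mag(0,-.05,.28),180+np.degrees(PSI)); go(mag(0,-.345,.03),180+np.degrees(PSI))
c=cam('wrist'); print(*tops(c),sep='\n')
c=cam('scene'); crop(c,100,120,360,310,3,'s5.png')"
```

```text
t 27.5 d [-0.2282 -0.0013 -0.0763] tilt fix [-0.0049 -0.0017  0.    ] |d| 0.241
rz -0.000 j6 0.03
t 27.5 d [ 6.640e-02 -1.000e-04  1.742e-01] tilt fix [-0.0049 -0.0017  0.    ] |d| 0.186
rz -0.000 j6 0.03
(array([ 555.7, -234. ]), array([43.5, 44.3]), 88.1, array([-0.0008, -0.2772]))
(array([ 557.5, -183.6]), array([43.4, 44.1]), 88.1, array([-0.0008, -0.2268]))
(array([ 559.5, -133.6]), array([43.7, 43.8]), 0.4, array([-0.0005, -0.1767]))
(array([562.5, -76.8]), array([41.7, 44. ]), 88.3, array([ 0.0006, -0.1199]))
```

View pics/s5.png

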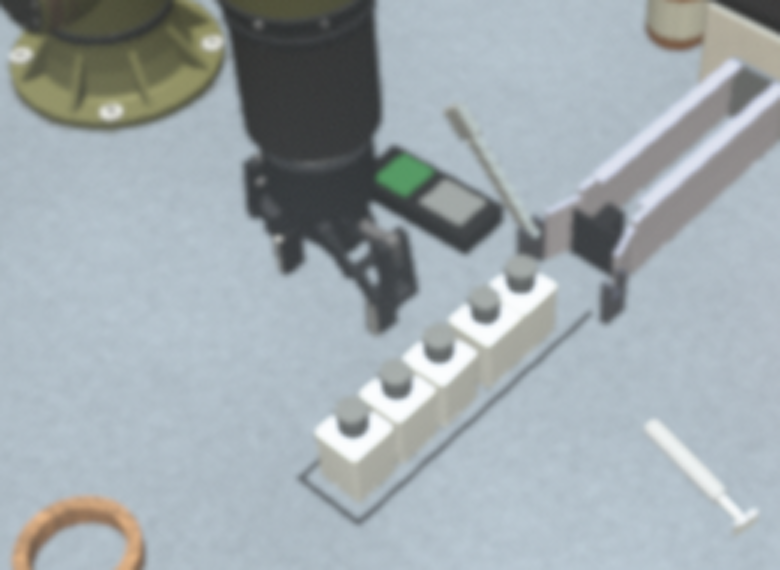

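Converted, 0.175 m is 17.5, 0.15 m is 15.

drive_effector:
  motion:
    - [0,0,0,3,0,0,0.06]
    - [0,0,0,6.6,0,0,0.03]
    - [0,0,0,6.6,0,5,0.02]
    - [0,0,0,6.6,0,10,0.02]
    - [0,0,0,6.6,0,15,0.02]
    - [0,0,0,6.6,0,17.5,0.02]
    - [0,0,0,6.6,0,17.5,0.02]
    - [0,0,0,6.6,0,17.5,0.02]

```text
t: 28.4
eef_pos: [0.5528, -0.3008, 0.0249]
tcp_rot: [[-0.034, -0.999, -0.0], [-0.999, 0.034, -0.001], [0.001, 0.0, -1.0]]
ft_force: [-0.5, -0.7, 1.0]
width: 0.0203
grip_force: 0.0
```

```bash
python3 -c "
from h import *
go(mag(0,-.345,.024),180+np.degrees(PSI))
c=cam('wrist'); print(*tops(c),sep='\n')"
```

```text
t 28.4 d [ 0.0009 -0.0015  0.0009] tilt fix [ 0.0001 -0.0009 -0.    ] |d| 0.002
rz 0.000 j6 0.15
```

Converted, -0.085 m is -8.5, -0.08 m is -8.

drive_effector:
  motion:
    - [0,0,0,-1.5,-0.1,0,0.02]
    - [0,0,0,-3,-0.1,0,0.02]
    - [0,0,0,-4,-0.1,0,0.02]
    - [0,0,0,-5,-0.1,0,0.02]
    - [0,0,0,-6,-0.1,0,0.02]
    - [0,0,0,-7,-0.1,0,0.02]
    - [0,0,0,-8,-0.1,0,0.02]
    - [0,0,0,-8.5,-0.1,0,0.02]

```text
t: 29.25
eef_pos: [0.5571, -0.2161, 0.0261]
tcp_rot: [[-0.034, -0.999, 0.002], [-0.999, 0.034, -0.003], [0.003, -0.002, -1.0]]
ft_force: [0.2, -8.1, 3.3]
width: 0.0199
grip_force: 4.2
```

```bash
python3 -c "
from h import *
go(mag(0,0,.024),180+np.degrees(PSI))
for n in ('top',):
  c=cam(n);crop(c,180,190,360,290,4.2,'t6.png')"
```

```text
t 29.2 d [-2.593e-01 -2.000e-04  1.400e-03] tilt fix [-0.0022 -0.0029  0.    ] |d| 0.259
rz 0.000 j6 -0.00
```

View pics/t6.png

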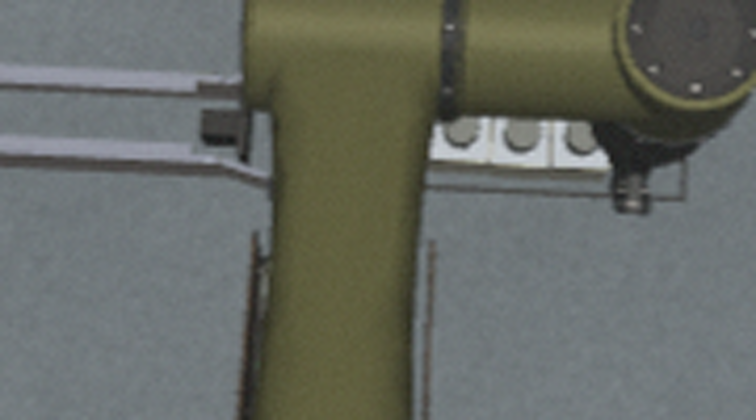

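Converted, -0.08 m is -8, -0.07 m is -7.

drive_effector:
  motion:
    - [0,0,0,-1,0,0,0.02]
    - [0,0,0,-2,0,0,0.02]
    - [0,0,0,-3,0,0,0.02]
    - [0,0,0,-4,0,0,0.02]
    - [0,0,0,-5,0,0,0.02]
    - [0,0,0,-6,0,0,0.02]
    - [0,0,0,-7,0,0,0.02]
    - [0,0,0,-8,0,0,0.02]

```text
t: 30.1
eef_pos: [0.5596, -0.1371, 0.026]
tcp_rot: [[-0.034, -0.999, 0.002], [-0.999, 0.034, -0.004], [0.004, -0.002, -1.0]]
ft_force: [0.4, -11.6, 4.4]
width: 0.0199
grip_force: 5.5
```

```bash
python3 -c "
from h import *
go(mag(0,0,.024),180+np.degrees(PSI)); s=ctrl.state(); print(s['ft_force'],s['wrist_torque'])"
```

```text
t 30.1 d [-0.1802 -0.0002  0.0014] tilt fix [-0.0017 -0.0036  0.    ] |d| 0.180
rz -0.000 j6 -0.15
[  0.36479546 -11.57963031   4.35147462] [-3.39644575  0.02970167 -0.01818354]
```

Converted, -0.08 m is -8, -0.07 m is -7.

drive_effector:
  motion:
    - [0,0,0,-1,0,0,0.02]
    - [0,0,0,-2,0,0,0.02]
    - [0,0,0,-3,0,0,0.02]
    - [0,0,0,-4,0,0,0.02]
    - [0,0,0,-5,0,0,0.02]
    - [0,0,0,-6,0,0,0.02]
    - [0,0,0,-7,0,0,0.02]
    - [0,0,0,-8,0,0,0.02]

```text
t: 30.9
eef_pos: [0.5622, -0.0573, 0.026]
tcp_rot: [[-0.035, -0.999, 0.001], [-0.999, 0.034, -0.004], [0.004, -0.001, -1.0]]
ft_force: [-0.2, -11.3, 5.9]
width: 0.0199
grip_force: 5.9
```

```bash
python3 -c "
from h import *
go(mag(0,0,.024),180+np.degrees(PSI)); s=ctrl.state(); print(s['ft_force'],s['wrist_torque'])"
```

```text
t 30.9 d [-0.1004 -0.0004  0.0016] tilt fix [-0.0013 -0.0037  0.    ] |d| 0.100
rz -0.001 j6 -0.29
[ -0.16727627 -11.34447056   5.94640629] [-3.70848374  0.00625867 -0.05116751]
```

Converted, -0.094 m is -9.4, -0.084 m is -8.4.

drive_effector:
  motion:
    - [0,0,0,-1.2,0,0,0.02]
    - [0,0,0,-2.4,0,0,0.02]
    - [0,0,0,-3.6,0,0,0.02]
    - [0,0,0,-4.8,0,0,0.02]
    - [0,0,0,-6,0,0,0.02]
    - [0,0,0,-7.2,0,0,0.02]
    - [0,0,0,-8.4,0,0,0.02]
    - [0,0,0,-9.4,0,0,0.02]

```text
t: 31.7
eef_pos: [0.5653, 0.0366, 0.026]
tcp_rot: [[-0.034, -0.999, 0.001], [-0.999, 0.034, -0.004], [0.004, -0.001, -1.0]]
ft_force: [0.7, -13.8, 7.1]
width: 0.0197
grip_force: 6.3
```

```bash
python3 -c "
from h import *
go(mag(0,0,.024),180+np.degrees(PSI)); s=ctrl.state(); print(s['ft_force'],s['wrist_torque'])
c=cam('scene');crop(c,200,110,400,260,4,'s7.png')"
```

```text
t 31.7 d [-0.0065 -0.0005  0.002 ] tilt fix [-0.0009 -0.004  -0.    ] |d| 0.007
rz -0.000 j6 -0.46
[  0.74526638 -13.77722369   7.06620054] [-3.90088208 -0.02474532 -0.05065931]
```

View pics/s7.png

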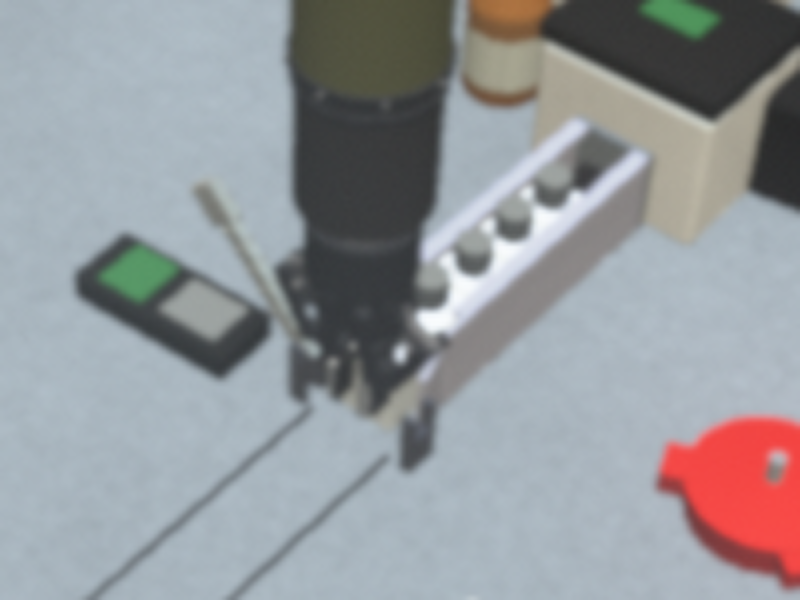

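drive_effector:
  motion:
    - [0,0,0,-0.6,0,0,0.02]
    - [0,0,0,-1.2,0,0,0.02]
    - [0,0,0,-1.3,0,0,0.02]
    - [0,0,0,-1.3,0,0,0.02]
    - [0,0,0,2,0,0,0.02]
    - [0,0,0,6,0,0,0.02]
    - [0,0,0,8,0,-4,0.02]
    - [0,0,0,8,0,-9,0.02]

```text
t: 32.55
eef_pos: [0.5598, -0.0432, 0.1122]
tcp_rot: [[-0.036, -0.999, -0.007], [-0.999, 0.036, -0.0], [0.0, 0.007, -1.0]]
ft_force: [1.5, 0.9, 0.7]
width: 0.0203
grip_force: 0.0
```

```bash
python3 -c "
from h import *
s=ctrl.state(); print(s['ft_force'])"
```

```text
[1.52308524 0.89961884 0.66311924]
```

drive_effector:
  motion:
    - [0,0,0,2,0,-5,0.02]
    - [0,0,0,2,0,-10,0.02]
    - [0,0,0,2,0,-10,0.02]
    - [0,0,0,2,0,-10,0.02]

```text
t: 32.95
eef_pos: [0.5621, -0.0607, 0.216]
tcp_rot: [[-0.034, -0.999, 0.003], [-0.999, 0.034, 0.002], [-0.002, -0.003, -1.0]]
ft_force: [-0.4, 0.1, -1.3]
width: 0.0198
grip_force: 0.0
```

```bash
python3 -c "
from h import *
go(mag(-.128,0,.115),90+np.degrees(PSI))
c=cam('wrist'); print(*tops(c),sep='\n'); 
g=c['frame'].min(2); n,lab,st,ce=cv2.connectedComponentsWithStats((g>200).astype(np.uint8))
for i in range(1,n):
  if st[i,4]>100:
    w=np.array([inmag(plane(c,x,y,.062)) for y,x in np.argwhere(lab==i)]); print(w.min(0).round(3),w.max(0).round(3))
crop(c,0,0,560,420,1.42,'w8.png')"
```

```text
t 33.0 d [-0.1036  0.128   0.1008] tilt fix [-0.0033  0.002   0.    ] |d| 0.193
rz 1.571 j6 -0.28
(array([566.,  82.]), array([42.8, 43.7]), 88.1, array([-0.0013,  0.039 ]))
[ 0.184 -0.345] [ 0.318 -0.272]
[ 0.135 -0.124] [ 0.23  -0.096]
[-0.023  0.018] [0.021 0.06 ]
[0.005 0.063] [0.021 0.106]
[-0.024  0.063] [-0.007  0.106]
```

View pics/w8.png

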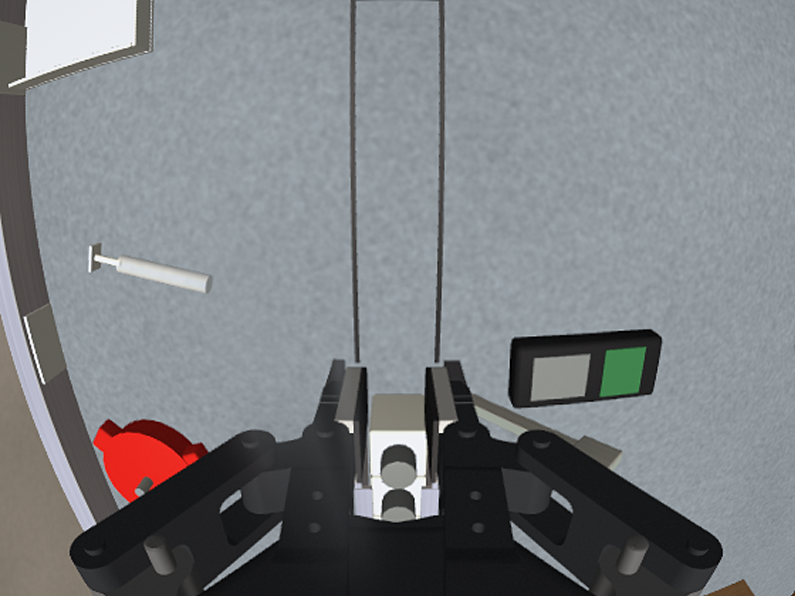

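Converted, 0.128 m is 12.8, -0.05 m is -5, 0.15 rad is 1.5.

drive_effector:
  motion:
    - [0,0,1.5,0,4,0,0.05]
    - [0,0,3,0,8,0,0.05]
    - [0,0,4.5,-5,12.8,0,0.05]
    - [0,0,6,-9,12.8,0,0.05]
    - [0,0,7.5,-10.4,12.8,0,0.05]
    - [0,0,9,-10.4,12.8,0,0.05]
    - [0,0,10.5,-10.4,12.8,0,0.05]
    - [0,0,12,-10.4,12.8,0,0.05]

```text
t: 33.8
eef_pos: [0.4363, 0.0475, 0.212]
tcp_rot: [[-0.924, -0.383, -0.003], [-0.383, 0.924, -0.001], [0.003, 0.001, -1.0]]
ft_force: [-1.0, -0.1, 0.5]
width: 0.0499
grip_force: 0.0
```

drive_effector:
  motion:
    - [0,0,1.5,0,0,0,0.05]
    - [0,0,3,0,0,0,0.05]
    - [0,0,3.71,0,0,0,0.05]
    - [0,0,3.71,0,0,0,0.05]
    - [0,0,3.71,0,0,0,0.05]

```text
t: 34.3
eef_pos: [0.4368, 0.0469, 0.2129]
tcp_rot: [[-1.0, -0.029, -0.002], [-0.029, 1.0, -0.001], [0.002, -0.001, -1.0]]
ft_force: [0.5, 0.6, 0.0]
width: 0.0502
grip_force: 0.0
```

```bash
python3 -c "
from h import *
go(mag(-.128,-.001,.115),90+np.degrees(PSI))"
```

```text
t 34.3 d [-0.0015 -0.0005  0.0979] tilt fix [-0.0005 -0.0021  0.    ] |d| 0.098
rz 0.063 j6 -2.11
```

Converted, 0.098 m is 9.8, 0.08 m is 8, 0.063 rad is 0.63.

drive_effector:
  motion:
    - [0,0,0.63,-0.1,0,4,0.05]
    - [0,0,0.63,-0.1,0,8,0.05]
    - [0,0,0.63,-0.1,0,9.8,0.05]
    - [0,0,0.63,-0.1,0,9.8,0.03]
    - [0,0,0.63,-0.1,0,9.8,0]
    - [0,0,0.63,-0.1,0,9.8,0]
    - [0,0,0.63,-0.1,0,9.8,0]
    - [0,0,0.63,-0.1,0,9.8,0]
  squeeze: 25

```text
t: 35.1
eef_pos: [0.4389, 0.0456, 0.1179]
tcp_rot: [[-0.999, 0.037, 0.002], [0.037, 0.999, -0.002], [-0.002, -0.002, -1.0]]
ft_force: [1.4, -6.6, -1.1]
width: 0.0091
grip_force: 29.6
```

```bash
python3 -c "
from h import *
go(mag(-.128,-.001,.115),90+np.degrees(PSI))
r=.122
for th in (2.05,1.8,1.55,1.3,1.05,.8,.55,.3,.05): print(th,round(r*(np.cos(2.3)-np.cos(th)),3),round(r*(np.sin(2.3)-np.sin(th)),3))"
```

```text
t 35.1 d [0.0008 0.0007 0.0029] tilt fix [-0.0017  0.0018 -0.    ] |d| 0.003
rz -0.003 j6 -2.18
2.05 -0.025 -0.017
1.8 -0.054 -0.028
1.55 -0.084 -0.031
1.3 -0.114 -0.027
1.05 -0.142 -0.015
0.8 -0.166 0.003
0.55 -0.185 0.027
0.3 -0.198 0.055
0.05 -0.203 0.085
```

Tab pinched (9.1 mm). Swing it over.

Converted, -0.198 m is -19.8, -0.185 m is -18.5.

drive_effector:
  motion:
    - [0,0,0,-2.5,0,-1.7,0]
    - [0,0,0,-5.4,0,-2.8,0]
    - [0,0,0,-8.4,0,-3.1,0]
    - [0,0,0,-11.4,0,-2.7,0]
    - [0,0,0,-14.2,0,-1.5,0]
    - [0,0,0,-16.6,0,0.3,0]
    - [0,0,0,-18.5,0,2.7,0]
    - [0,0,0,-19.8,0,5.5,0]

```text
t: 35.9
eef_pos: [0.6409, 0.0386, 0.0653]
tcp_rot: [[-0.999, 0.037, 0.009], [0.037, 0.999, -0.001], [-0.009, -0.0, -1.0]]
ft_force: [3.6, -3.1, 5.5]
width: 0.0092
grip_force: 37.9
```

```bash
python3 -c "
from h import *
go(mag(.075,-.001,.029),90+np.degrees(PSI))"
```

```text
t 35.9 d [0.0004 0.0009 0.0363] tilt fix [-0.0004  0.0094 -0.    ] |d| 0.036
rz -0.003 j6 -1.98
```

Converted, 0.033 m is 3.3, 0.03 m is 3.

drive_effector:
  motion:
    - [0,0,0,-0.3,0,1.5,0]
    - [0,0,0,-0.4,0,3,0]
    - [0,0,0,-0.4,0,3.3,0]
    - [0,0,0,-0.4,0,3.3,0.02]
    - [0,0,0,-0.4,0,3.3,0.04]
    - [0,0,0,-0.4,0,3.3,0.05]

```text
t: 36.5
eef_pos: [0.6403, 0.0395, 0.0288]
tcp_rot: [[-0.999, 0.037, 0.0], [0.037, 0.999, 0.0], [-0.0, 0.0, -1.0]]
ft_force: [-0.4, -0.1, -0.4]
width: 0.0483
grip_force: 0.0
```

```bash
python3 -c "
from h import *
go(mag(.075,-.001,.029),90+np.degrees(PSI))"
```

```text
t 36.5 d [-0.0006 -0.     -0.0002] tilt fix [0.0005 0.0003 0.    ] |d| 0.001
rz -0.003 j6 -1.98
```

drive_effector:
  motion:
    - [0,0,0,0.1,0,-4,0.05]
    - [0,0,0,0.1,0,-9,0.05]
    - [0,0,0,6,0,-14,0.05]
    - [0,0,0,10,0,-19,0.05]
    - [0,0,0,10,-3,-23,0.05]
    - [0,0,0,10,-3,-23,0.05]
    - [0,0,0,10,-3,-23,0.05]

```text
t: 37.2
eef_pos: [0.5395, 0.012, 0.2651]
tcp_rot: [[-0.999, 0.037, 0.01], [0.037, 0.999, 0.002], [-0.01, 0.002, -1.0]]
ft_force: [0.2, -0.1, 0.7]
width: 0.05
grip_force: 0.0
```

Run:
```python
from h import *
import pickle
w1=pickle.load(open("w1.pkl","rb")); go(mag(.05,-.03,.25),90+np.degrees(PSI))
```

```text
t 37.2 d [-0.0753  0.0021  0.0159] tilt fix [0.0025 0.0102 0.    ] |d| 0.077
rz -0.003 j6 -2.00
```

drive_effector:
  motion:
    - [0,0,0,-4,0.2,0,0.085]
    - [0,0,0,-7.5,0.2,1.3,0.085]
    - [0,0,0,-7.5,0.2,1.3,0.085]
    - [0,0,0,-7.5,0.2,1.3,0.085]

```text
t: 37.6
eef_pos: [0.6141, 0.0122, 0.243]
tcp_rot: [[-0.999, 0.037, -0.004], [0.037, 0.999, -0.001], [0.004, -0.001, -1.0]]
ft_force: [-0.3, -0.3, 1.1]
width: 0.0849
grip_force: 0.0
```

Run:
```python
from h import *
import pickle
a=pickle.load(open("w1.pkl","rb")); b=cam("wrist"); pickle.dump(b,open("w9.pkl","wb"))
print(np.round(a["world_from_camera"][:3,3]-b["world_from_camera"][:3,3],4))
t0,_=pickle.load(open("c0.pkl","rb"))
def tab(c):  # template of the tab region, from first view, matched in this one
    return cv2.cvtColor(c["frame"],cv2.COLOR_RGB2GRAY)
A,B=tab(a),tab(b); T=A[190:228,294:310]; r=cv2.matchTemplate(B[150:270,250:350],T,cv2.TM_CCOEFF_NORMED); _,v,_,p=cv2.minMaxLoc(r)
u,w=250+p[0]+8,150+p[1]+17.5
print("score",round(v,2),"tab now",plane(b,u,w,.053).round(4),"before",plane(a,302,207.5,.053).round(4))
print(*[(x[0],x[3]) for x in tops(b)],sep="\n")
g=b["frame"].min(2); n,lab,st,ce=cv2.connectedComponentsWithStats((g>200).astype(np.uint8))
for i in range(1,n):
  w=np.array([inmag(plane(b,x,y,.062)) for y,x in np.argwhere(lab==i)])
  if st[i,4]>20 and abs(w.mean(0)[0])<.05: print(st[i,4],w.min(0).round(3),w.max(0).round(3))
```

```text
[0.0007 0.0014 0.0038]
score 0.73 tab now [0.6385 0.0391 0.053 ] before [0.6391 0.0387 0.053 ]
(array([565.2,  83. ]), array([-0.0022,  0.04  ]))
(array([567. , 128.8]), array([-0.0019,  0.0858]))
(array([570.6, 174.4]), array([0.0002, 0.1315]))
(array([572.2, 220.5]), array([0.0002, 0.1776]))
(array([573.7, 265.8]), array([2.000e-04, 2.229e-01]))
1006 [-0.024  0.018] [0.02  0.062]
756 [-0.024  0.064] [0.02  0.107]
645 [-0.02  0.11] [0.02  0.153]
518 [-0.02   0.156] [0.02  0.199]
392 [-0.02   0.202] [0.021 0.244]
```

```bash
python3 -c "
from workcell import ctrl
print(ctrl.job_done())"
```

```text
the job is handed in; nothing more can be done
None
```

The job is handed in at about 38 s on the robot's clock. By the last wrist-camera measurement all five bottles stand in the magazine, the last one centred about 40 mm past the bar, and the bar is back in its catch. The hand-in returned no verdict.

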